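# Get the weighing jar out from behind the reagent bottles

### The arm

A 6-joint arm with a two-finger parallel gripper is mounted at the origin on the work surface. World frame = base frame: x ahead of the robot, y to its left, z up, the work surface at z = 0. Lengths are in mm, angles in rad, forces in N, time in s.
With the tool pointing down it reaches from about 275 to 825 mm from the base axis. Payload 5.2 kg.
Tool frame: the origin (TCP) lies at the very end of the fingers, on their centre line; the grasp point (between the pads) lies 19 mm behind it; z points along the fingers, y is the line along which they close (so a half turn about z gives the same grasp; the last joint's range is limited). The gripper opens to 93 mm and grips with 3 to 60 N. Pads are 15 mm wide; open, the fingers measure 128 mm over their backs; the gripper's body (75 mm by 188 mm) begins 65 mm behind the grasp point.
Start: joints at [-1.507, 0.259, 1.535, -0, 1.348, -0.203], TCP at [145.026, -530.54, 218.653] pointing down, gripper open.
Joint ranges: [-3.14, 3.14], [-0.91, 2.08], [0.19, 2.58], [-1.22, 4.36], [0.22, 2.71], [-3.12, 3.12]. Speed limits (rad/s): [2.57, 2.57, 3.14, 3.14, 3.14, 3.14].

### API

Orientations are given as a unit quaternion [w, x, y, z].
In Python, from rig import robot, optics gives the robot as it stands.
- The arm moves only by the tool servo_tool, never from a script. Its arguments are lists of equal length, an entry for each row: "gripper": the finger opening in m, from 0 to 0.093; "xyz": the shift along the tool's x, y, z in m, a list of three; "delta_rot": the turn, a rotation vector about the tool's x, y, z in degrees, a list of three. A call has exactly 5 rows; each row shifts and turns the commanded pose from where the row before left it, along the tool's axes as they then stand; what a row does not reach is not made up. A row lasts 1/12 s, in which the tool goes at most 41.7 mm and 7.16 degrees, less where a joint would pass 70% of its speed; a pose out of reach is approached as far as the arm can. A call is refused whole if a number of a shift passes 0.0417 or a number of a turn 7.16, either way. A call with a gripper value outside its range is refused whole. The fingers move at their own pace and stop on an object; "force" is the grip in N (left out, the last holds). Time passes only in rows, so rows that do not move let the fingers close, or fill a call up. It gives the time, the measured TCP pose, the force, the opening and the grip force at its end, in the units of the state.
- robot.state(): the state, without advancing time (a new reading comes with each control period).
- optics.grab_frame(name): name is "scene" or "side" or "wrist"; returns a dict with "color" (384x512x3 uint8, red, green, blue), "range_z" (384x512 float32, mm along the optical axis (not along the pixel's ray), 0 where there is no reading), "vfov" (degrees; the focal length in pixels is half the picture's height over the tangent of half this angle, whatever the lens; pixels are square), "cx", "cy" (the principal point, pixels), "camera_from_world" (4x4, takes a point from world to camera coordinates). Camera axes: x right, y down, z forward; pixel columns grow to the right and rows downward; lengths in mm; the calibration is good to about 2 mm. A picture is of the moment at which its call begins.
- robot.hand_in(): hands the job in; it is judged then, once.
The state is a dict: "clock": time; "q": joint angles; "qvel": joint speeds; "joint_efforts": joint torques, N m; "tcp_pos": TCP position; "orientation": TCP orientation; "ft_force": force on the tool from outside, world axes, zero at the start; "torque": the same for the moment, N m; "grip_width": opening from 0.0 (shut) to 1.0 (fully open); "grip_force": force on a finger pad.
Only numpy, scipy, OpenCV 4.12 (cv2) and the standard library are available. Lean on these libraries where they do the work, as an engineer would, in place of code of your own. Each camera call takes 0.05 s, during which the arm holds its last target. There are 200 camera calls.

### The job

Two tall reagent bottles stand in front of a low lidded jar in the grey bottle bay: move both bottles out and stand them in the steel side tray, then fetch the jar from behind them and set it upright in the middle of the balance's weighing pan. When the jar is on the pan, put each bottle back upright in the bay where that bottle stood at the start. Set things down rather than dropping them, do not tip the bottles or the jar over, and leave the beaker, the vial rack and the wooden case where they are.

Things in the scene. Friction and masses are not known exactly. Their poses are not given: they have to be found in the camera images.
- round_bottle_center (a point): Loose round bottle, white plastic, blue cap, 100-210 g, 118 mm tall. Straight cylinder 44 mm across up to 88 mm above its underside, then shoulder and cap (28 mm across, 98 to 118 mm up). Point: on its axis, 59 mm above its underside; z up. Starts in the bay's front (-x, nearer the robot) row, left or right at random, 37 mm from the bay's middle line.
- square_bottle_center (a point): Loose square bottle, white plastic, same blue cap, 100-210 g, 118 mm tall. 42 x 42 mm in plan up to 88 mm above its underside, then shoulder and round cap (28 mm across). Point: at its centre, 59 mm above its underside; z up, x and y square to its flat sides. Starts beside the round bottle (31 mm between them), sides within 0.1 rad of the bay's axes.
- jar_center (a point): Loose low weighing jar, glass with flat blue lid, 60-130 g: an upright cylinder 44 mm across, 34 mm tall. Point: on its axis, 17 mm above its underside; z up. Starts on the bay's floor behind (+x, about 53 mm) and between the two bottles, which leave no room for a gripper's body over it.
- bay: Grey plastic bottle bay, fixed: a shallow open tray 150 mm (x) by 200 mm (y) outside. Origin: centre of its underside, on the bench; floor top 4 mm above it. Walls 4 mm thick, 25 mm high at back (+x) and sides, 10 mm high at the front (-x, towards the robot). Turned by up to 0.2 rad.
- side_tray: Steel side tray, fixed, empty at the start: open, 208 mm (x) by 130 mm (y) outside, walls 4 mm thick, 18 mm high. Origin: centre of its underside, on the bench; floor top 4 mm above it. Turned by up to 0.2 rad. Room for both bottles, one 50 mm to +x and one 50 mm to -x of its centre.
- pan (a point): Centre of the top face of the balance's pan, a flat steel disc 110 mm across, 50 mm above the bench. The balance is fixed: white housing 190 (x) x 160 (y) x 38 mm, its middle 30 mm to -x of the pan's centre, black display at its -x end. Bay, side tray and balance stand left, middle and right of one another in any arrangement.
- beaker: Bystander: empty glass beaker, loose, 68 mm in diameter at the rim and 85 mm tall, on the bench at the far side. Origin at the centre of its underside. Leave it alone.
- vial_rack: Bystander: black vial rack, loose, 85 mm (x) by 125 mm (y), 44 mm tall with its small blue-capped vials, on the bench at the far side. Origin at the centre of its underside. Leave it alone.
- slide_case: Bystander: closed wooden slide case, loose, 100 mm (x) by 150 mm (y) by 47 mm tall, on the bench at the far side. Origin at the centre of its underside. Leave it alone.
Mind the look-alikes: they are no part of the job. What is shaped like the part that bears round_bottle_center but pink or turquoise is not meant. What is shaped like the part that bears jar_center but purple is not meant.

How it is judged:
By the outcome, as a careful person would: the job done as asked, in the order asked, and still so for the second after the job is handed in, with the robot touching nothing.
It also fails if it takes over 128 s, if anything falls off the work surface, if the arm or the gripper's body presses on something with over 40 N, if the wrist force passes 120 N, or if a joint passes its speed limit or range.

## Working session

There is one attempt and no reset: what is moved stays moved. The work goes in short steps, Python scripts to look and compute and a tool call to move; the robot and the scene stay as the last step left them, time stands still between calls to the robot, and variables do not carry over. Pictures are saved under pics/ and viewed, at most 14 in all, crops included, and the job is handed in when it is done.

Besides the shell and the picture viewer there is one more tool, called after "Emit:" as name(argument=value, ...) on one line, values as JSON. servo_tool: Moves the arm, as the interface text tells. Its arguments: {"type":"object","properties":{"gripper":{"type":"array"},"xyz":{"type":"array"},"delta_rot":{"type":"array"},"force":{"type":"number"}},"required":["gripper","xyz","delta_rot"]}

```bash
ls; mkdir -p pics
python3 - <<'E'
from rig import robot, optics
import cv2, pickle
s=robot.state(); print(s)
F={}
for n in ("scene","side"):
    f=optics.grab_frame(n); F[n]=f
    cv2.imwrite(f"pics/{n}0.png",f["color"][:,:,::-1])
    print(n,f["vfov"],f["cx"],f["cy"],f["camera_from_world"].round(3).tolist())
pickle.dump(F,open("f0.pkl","wb"))
E
```

```text
pics
{'clock': 0.0, 'q': array([-1.50676949e+00,  2.59340462e-01,  1.53606677e+00,  8.65685636e-06,
        1.34798497e+00, -2.02813165e-01]), 'qvel': array([ 9.17314769e-04,  6.85253489e-04,  1.14567202e-03, -6.36399336e-04,
        1.30916784e-04,  5.82859089e-05]), 'joint_efforts': array([-4.05351457e-03, -4.37323058e+01, -2.83998317e+01,  7.15802028e-02,
        4.15831141e-02, -1.43400734e-04]), 'tcp_pos': array([ 145.0102678 , -529.98435014,  217.82561433]), 'orientation': array([-8.97318175e-04,  9.91112473e-01,  1.33023515e-01,  6.65986383e-05]), 'ft_force': array([-0.40736893, -0.35708378, -0.18615775]), 'torque': array([ 0.00080713, -0.03976536,  0.02849085]), 'grip_force': 0.0, 'grip_width': 1.0006927610441314}
scene 56.23324752260307 249.97368601842146 193.7912036787295 [[0.178, 0.984, -0.018, -86.511], [0.744, -0.146, -0.652, -360.013], [-0.645, 0.103, -0.758, 1321.664], [0.0, 0.0, 0.0, 1.0]]
side 49.30889618973478 254.89640644019175 194.9542488307608 [[0.892, -0.451, 0.007, -468.477], [-0.318, -0.641, -0.699, 223.735], [0.32, 0.621, -0.715, 738.695], [0.0, 0.0, 0.0, 1.0]]
```

View pics/scene0.png

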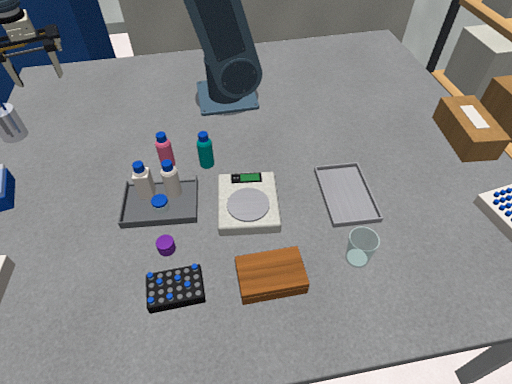

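View pics/side0.png

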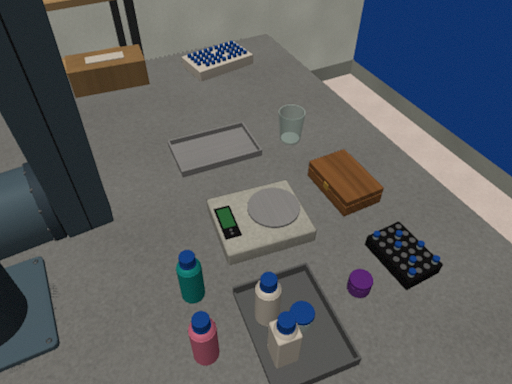

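The scene view shows, on the left, the bay (120-198, 180-225) with two white bottles (caps 139,166 and 168,165) and the blue-lidded jar (160,201). The balance is in the middle (pan 248,204) and the side tray on the right (347,193). In the side view the square bottle is at (285,340), the round one at (268,298) and the jar at (302,313).

Look-alikes in the scene view: pink bottle (165,150), turquoise bottle (205,150) and purple jar (166,245). None is meant, because the right ones are white with a blue cap, or blue-lidded, and stand in the bay.

```bash
cat > h.py <<'E'
import numpy as np, cv2
def cloud(f):
    d=f["range_z"]; h,w=d.shape; fl=h/2/np.tan(np.radians(f["vfov"]/2))
    v,u=np.mgrid[:h,:w]; P=np.stack([(u-f["cx"])/fl*d,(v-f["cy"])/fl*d,d],-1)
    T=np.linalg.inv(f["camera_from_world"]); return P@T[:3,:3].T+T[:3,3]
def hsv(f): return cv2.cvtColor(f["color"],cv2.COLOR_RGB2HSV)
E
python3 - <<'E'
import pickle,cv2,numpy as np
from h import *
F=pickle.load(open("f0.pkl","rb"))
for n,f in F.items():
    P=cloud(f);H=hsv(f); ok=(f["range_z"]>0)
    z=P[...,2]
    blue=ok&(abs(H[...,0].astype(int)-110)<12)&(H[...,1]>150)&(H[...,2]>60)
    near=(P[...,0]>150)&(P[...,0]<800)&(abs(P[...,1])<500)
    print(n,"bench z",np.median(z[ok&near]))
    for nm,m in (("blue",blue),("white",ok&(H[...,1]<45)&(H[...,2]>150))):
        m=m&near&(z>15)
        k,L,S,_=cv2.connectedComponentsWithStats(m.astype(np.uint8))
        for i in range(1,k):
            if S[i,4]>35:
                q=P[L==i]; top=q[q[:,2]>np.percentile(q[:,2],95)-5]
                print(nm,S[i],"lo",np.percentile(q,3,0).round(),"hi",np.percentile(q,97,0).round(),"topc",((top.max(0)+top.min(0))/2).round(1))
# orthographic map
    M=np.zeros((500,900,3),np.uint8)  # x 250..750 rows, y -450..450
    sel=ok&near
    q=P[sel];c=f["color"][sel][:,::-1];o=np.argsort(q[:,2]);q=q[o];c=c[o]
    for dx in range(2):
      for dy in range(2):
        i=(750-q[:,0]+dx).astype(int);j=(450-q[:,1]+dy).astype(int)
        g=(i>=0)&(i<500)&(j>=0)&(j<900); M[i[g],j[g]]=c[g]
    cv2.imwrite(f"pics/map_{n}.png",M[:, 50:850])
E
```

```text
scene bench z 1.793742225516553
blue [198 131  11  12  93] lo [ 332. -119.   99.] hi [355. -96. 120.] topc [ 343.1 -107.3  118.4]
blue [156 132  10  11  88] lo [ 312. -234.  100.] hi [ 334. -212.  121.] topc [ 322.6 -222.9  119. ]
blue [161 159  12  13 105] lo [ 434. -219.  105.] hi [ 456. -197.  124.] topc [ 442.5 -209.1  122.1]
blue [132 161  12  12 110] lo [ 424. -292.  105.] hi [ 447. -270.  125.] topc [ 433.4 -282.2  122.7]
blue [151 194  16  14 174] lo [ 472. -263.   33.] hi [ 510. -227.   41.] topc [ 491.1 -245.8   39.1]
blue [166 293   7   7  37] lo [ 764. -232.   31.] hi [ 777. -222.   46.] topc [ 770.4 -227.3   44.3]
blue [147 297   7   6  37] lo [ 766. -273.   32.] hi [ 777. -261.   46.] topc [ 772.1 -267.    44.4]
white [131 167  18  12 119] lo [ 419. -303.   89.] hi [ 452. -262.  101.] topc [ 438.  -282.3   99.4]
white [160 166  17  11  95] lo [ 436. -230.   91.] hi [ 462. -191.  102.] topc [ 447.9 -209.6  102.1]
white [ 218  171   63   58 2867] lo [448. -91.  36.] hi [619.  60.  53.] topc [557.5 -19.   51.5]
white [334 178  49  45 112] lo [517. 200.  17.] hi [644. 325. 
[... 661 characters left out ...]
[409 267   7   8  46] lo [ 705. -274.   34.] hi [ 719. -263.   47.] topc [ 711.4 -268.5   45.2]
blue [260 272  17  21 287] lo [ 429. -223.  104.] hi [ 452. -200.  124.] topc [ 442.  -210.5  122.3]
blue [277 301  38  33 776] lo [ 420. -295.   36.] hi [ 506. -230.  124.] topc [ 432.1 -283.7  122.5]
blue [192 311  19  23 329] lo [ 308. -237.  101.] hi [ 331. -214.  120.] topc [ 319.7 -224.1  118.4]
white [ 208  181  106   73 2335] lo [436. -91.  37.] hi [612.  59.  41.] topc [526.  -15.3  44.3]
white [255 283  24  18 184] lo [ 422. -229.   91.] hi [ 451. -200.  101.] topc [ 439.2 -212.2   98.7]
white [269 320  33  26 287] lo [ 413. -303.   89.] hi [ 449. -265.   99.] topc [ 426.3 -283.6   97.2]
```

View pics/map_scene.png

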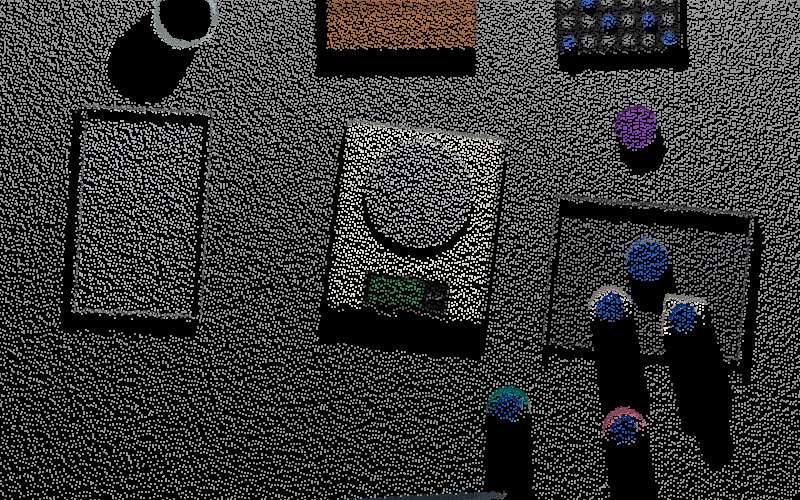

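The two views agree:

| Object | x, y (mm) | Top height (mm) |
|---|---|---|
| Round bottle | 442, -210 | 122 |
| Square bottle | 433, -283 | 122 |
| Jar lid | 491, -246 | 38 |

In the map (x = 750-row, y = 400-col) the pan is near (420,200) and the tray near (137,215). I'll fit those and the bay next.

Run:
```python
import pickle,cv2,numpy as np
from h import *
F=pickle.load(open("f0.pkl","rb"))
for n,f in F.items():
    P=cloud(f)[f["range_z"]>0]
    def box(x0,x1,y0,y1,z0,z1):
        return P[(P[:,0]>x0)&(P[:,0]<x1)&(P[:,1]>y0)&(P[:,1]<y1)&(P[:,2]>z0)&(P[:,2]<z1)]
    def rect(nm,q):
        print(n,nm,len(q),cv2.minAreaRect(q[:,:2].astype(np.float32)),"z",np.median(q[:,2]).round(1))
    q=box(440,660,-130,90,46,56); c,r=cv2.minEnclosingCircle(q[:,:2].astype(np.float32)); print(n,"pan",c,r,np.median(q[:,2]))
    rect("housing",box(400,660,-130,120,34,56))
    rect("tray",box(400,690,170,360,14,24))
    rect("bay",box(370,560,-375,-130,9,29))
    w=box(370,560,-375,-130,22,29); 
    rect("sq shoulder",box(400,470,-315,-255,84,100)); rect("sq body",box(400,470,-315,-255,45,88)); rect("rd",box(400,480,-240,-180,45,100))
```

```text
scene pan (557.772216796875, -18.78082275390625) 55.60496139526367 50.94105145130675
scene housing 3293 ((527.0447998046875, -14.991302490234375), (158.64572143554688, 192.1425018310547), 83.15157318115234) z 40.1
scene tray 452 ((537.5643920898438, 258.733642578125), (131.6868438720703, 212.208740234375), 86.93199920654297) z 18.1
scene bay 972 ((471.46258544921875, -248.22715759277344), (201.02476501464844, 154.2708740234375), 84.31584930419922) z 20.3
scene sq shoulder 143 ((433.5008239746094, -283.2441101074219), (41.588077545166016, 41.30812454223633), 83.43172454833984) z 92.2
scene sq body 218 ((444.61676025390625, -276.2485046386719), (29.31004524230957, 53.844017028808594), 32.40057373046875) z 68.2
scene rd 284 ((448.74542236328125, -209.24871826171875), (32.481449127197266, 42.57186508178711), 7.846867561340332) z 78.3
side pan (556.2479858398438, -16.59766387939453) 57.238094329833984 51.121343467945394
side housing 5207 ((527.4813842773438, -14.569145202636719), (160.19528198242188, 190.05690002441406), 83.15325927734375) z 40.1
side tray 565 ((539.1885986328125, 259.81634521484375), (134.54751586914062, 209.37246704101562), 86.64056396484375) z 18.2
side bay 1948 ((472.02593994140625, -246.48281860351562), (202.27003479003906, 150.94537353515625), 84.53230285644531) z 20.8
side sq shoulder 423 ((432.2402648925781, -283.1333312988281), (41.59491729736328, 41.827571868896484), 83.9146957397461) z 92.4
side sq body 415 ((421.9714660644531, -292.6148986816406), (27.020355224609375, 54.61107635498047), 41.72934341430664) z 67.6
side rd 594 ((439.6707763671875, -213.2110595703125), (36.25043487548828, 43.92403793334961), 65.35782623291016) z 82.9
```

Emit:
servo_tool(gripper=[0.093,0.093,0.093,0.093,0.093], xyz=[[0.035,0,-0.03],[0.035,0,-0.03],[0.035,0,0],[0.035,0,0],[0.035,0,0]], delta_rot=[[0,0,-7],[0,0,-7],[0,0,-7],[0,0,-7],[0,0,-7]])

```text
clock: 0.52
tcp_pos: [290.4, -447.9, 272.9]
orientation: [0.0, 0.904, 0.427, 0.0]
ft_force: [0.5, -0.6, -0.0]
grip_width: 0.998
grip_force: 0.0
```

Tray, bay, balance and square-bottle sizes all match the text. Pan is at (557,-18), the tray centre at (538.5,259) with yaw -0.055, the bay yaw is -0.10 and the square bottle's yaw -0.11. Next I go above the round bottle.

Emit:
servo_tool(gripper=[0.093,0.093,0.093,0.093,0.093], xyz=[[0,0,0],[0,0,0],[0,0,0],[0,0,0],[0,0,0]], delta_rot=[[0,0,-6.7],[0,0,-6.7],[0,0,-6.7],[0,0,-6.7],[0,0,-6.7]])

```text
clock: 0.93
tcp_pos: [289.1, -447.9, 272.4]
orientation: [-0.0, 0.742, 0.67, 0.0]
ft_force: [0.4, 0.2, -0.0]
grip_width: 0.998
grip_force: 0.0
```

Emit:
servo_tool(gripper=[0.093,0.093,0.093,0.093,0.093], xyz=[[0.025,0.0126,0],[0.025,0.0126,0],[0.025,0.0126,0],[0.025,0.0126,0],[0.025,0.0126,0]], delta_rot=[[0,0,0],[0,0,0],[0,0,0],[0,0,0],[0,0,0]])

```text
clock: 1.35
tcp_pos: [365.5, -329.6, 272.5]
orientation: [-0.0, 0.745, 0.668, 0.0]
ft_force: [-0.1, -0.6, 0.6]
grip_width: 0.996
grip_force: 0.0
```

Emit:
servo_tool(gripper=[0.093,0.093,0.093,0.093,0.093], xyz=[[0.025,0.0126,0],[0.025,0.0126,0],[0.025,0.0126,0],[0.025,0.0126,0],[0,0,0]], delta_rot=[[0,0,0],[0,0,0],[0,0,0],[0,0,0],[0,0,0]])

```text
clock: 1.77
tcp_pos: [427.8, -232.9, 272.7]
orientation: [-0.001, 0.743, 0.669, 0.001]
ft_force: [0.5, 0.6, -0.6]
grip_width: 1.0
grip_force: 0.0
```

```bash
cat >> h.py <<'E'
def ax(q):  # tool axes as columns, world
    from scipy.spatial.transform import Rotation as R
    return R.from_quat([q[1],q[2],q[3],q[0]]).as_matrix()
def go(s,t,yaw_y=None):
    "tool-frame shift (mm) to world TCP t at present orientation; tool-y yaw now, and deg to turn about tool z"
    A=ax(s["orientation"]); y=np.degrees(np.arctan2(A[1,1],A[0,1]))
    print("tcp",s["tcp_pos"].round(1),"yaw_y",y.round(2),"t",round(s["clock"],2),"tilt",(A[:2,2]*57.3).round(2))
    print("shift",(A.T@(np.array(t)-s["tcp_pos"])).round(1), "" if yaw_y is None else ("turn",round(y-yaw_y,2)))
E
python3 - <<'E'
from rig import robot, optics
from h import *
f=optics.grab_frame("wrist"); cv2.imwrite("pics/w1.png",cv2.resize(f["color"][:,:,::-1],(800,600)))
P=cloud(f);H=hsv(f);ok=f["range_z"]>0
m=ok&(abs(H[...,0].astype(int)-110)<12)&(H[...,1]>150)&(H[...,2]>60)&(P[...,2]<140)&(P[...,2]>25)
k,L,S,_=cv2.connectedComponentsWithStats(m.astype(np.uint8))
for i in range(1,k):
    if S[i,4]>200:
        q=P[L==i]; c,r=cv2.minEnclosingCircle(q[q[:,2]>np.percentile(q[:,2],50)-4][:,:2].astype(np.float32)); print(S[i],np.round(c,1),r,np.percentile(q[:,2],60))
go(robot.state(),[442,-210,51],-6)
E
```

```text
[147  51  32  31 754] [ 340.8 -106.5] 13.875175476074219 117.97665921919177
[255 140  24  26 490] [ 440.8 -208.3] 13.591757774353027 122.15467206750006
[286 153  31  30 711] [ 488.9 -245.4] 21.403278350830078 38.06086197570636
[149 163  28  25 540] [ 319.8 -222.4] 13.696064949035645 117.93696624522667
[254 202  22  26 487] [ 431.9 -281.5] 13.727219581604004 121.8266747934092
tcp [ 426.9 -234.9  272.6] yaw_y -5.99 t 1.82 tilt [-0.02  0.04]
shift [ 26.2  12.5 221.6] ('turn', np.float64(0.01))
```

View pics/w1.png

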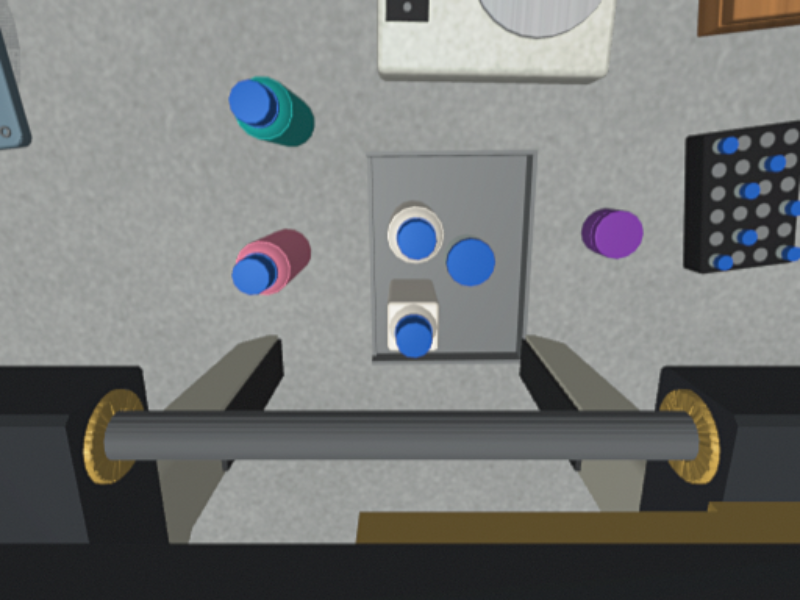

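The wrist view confirms the targets: round white bottle (415,237), square white bottle (413,322) and blue-lidded jar (470,261). Pink (265,270), turquoise (265,105) and purple (612,232) are the look-alikes. A third measurement agrees within 2 mm, so I grasp the round bottle.

Emit:
servo_tool(gripper=[0.093,0.093,0.093,0.093,0.093], xyz=[[0.0136,0.0057,0.02],[0.0136,0.0056,0.02],[0,0,0.02],[0,0,0.02],[0,0,0.02]], delta_rot=[[0,0,0],[0,0,0],[0,0,0],[0,0,0],[0,0,0]])

```text
clock: 2.23
tcp_pos: [439.7, -211.8, 171.8]
orientation: [-0.0, 0.744, 0.668, -0.0]
ft_force: [0.2, -1.1, 0.9]
grip_width: 1.002
grip_force: 0.0
```

Run:
```python
from rig import robot
from h import *
go(robot.state(),[441,-209,52],-6)
```

```text
tcp [ 439.7 -211.8  171.8] yaw_y -6.22 t 2.23 tilt [-0.03 -0.02]
shift [  3.    1.  119.8] ('turn', np.float64(-0.22))
```

Emit:
servo_tool(gripper=[0.093,0.093,0.093,0.093,0.093], xyz=[[0.002,0.001,0.024],[0,0,0.024],[0,0,0.024],[0,0,0.024],[0,0,0.023]], delta_rot=[[0,0,0],[0,0,0],[0,0,0],[0,0,0],[0,0,0]])

```text
clock: 2.65
tcp_pos: [440.7, -210.2, 52.5]
orientation: [-0.0, 0.745, 0.667, -0.0]
ft_force: [0.0, 0.2, 0.0]
grip_width: 1.001
grip_force: 0.0
```

Emit:
servo_tool(gripper=[0.093,0.07,0.055,0.045,0.04], xyz=[[0,0,0],[0,0,0],[0,0,0],[0,0,0],[0,0,0]], delta_rot=[[0,0,0],[0,0,0],[0,0,0],[0,0,0],[0,0,0]], force=20)

```text
clock: 3.07
tcp_pos: [442.4, -210.2, 55.4]
orientation: [0.001, 0.744, 0.668, 0.0]
ft_force: [-0.4, -1.2, -1.1]
grip_width: 0.761
grip_force: 0.0
```

Emit:
servo_tool(gripper=[0.03,0.03,0.03,0.03,0.03], xyz=[[0,0,0],[0,0,0],[0,0,0],[0,0,0],[0,0,0]], delta_rot=[[0,0,0],[0,0,0],[0,0,0],[0,0,0],[0,0,0]])

```text
clock: 3.48
tcp_pos: [441.6, -209.3, 54.1]
orientation: [0.0, 0.744, 0.668, 0.0]
ft_force: [-0.2, -0.4, 1.7]
grip_width: 0.471
grip_force: 20.0
```

Emit:
servo_tool(gripper=[0.03,0.03,0.03,0.03,0.03], xyz=[[0,0,-0.01],[0,0,-0.02],[0,0,-0.02],[0,0,-0.02],[0,0,-0.02]], delta_rot=[[0,0,0],[0,0,0],[0,0,0],[0,0,0],[0,0,0]])

```text
clock: 3.9
tcp_pos: [441.2, -209.0, 145.2]
orientation: [-0.0, 0.744, 0.668, -0.0]
ft_force: [0.7, -0.1, -1.4]
grip_width: 0.472
grip_force: 20.0
```

Emit:
servo_tool(gripper=[0.03,0.03,0.03,0.03,0.03], xyz=[[0.015,0.003,0],[0.025,0.005,0],[0.032,0.0065,0],[0.032,0.0065,0],[0.032,0.0065,0]], delta_rot=[[0,0,0],[0,0,0],[0,0,0],[0,0,0],[0,0,0]])

```text
clock: 4.32
tcp_pos: [483.6, -75.8, 144.4]
orientation: [-0.0, 0.745, 0.667, 0.0]
ft_force: [0.1, -0.1, -1.3]
grip_width: 0.468
grip_force: 20.0
```

Emit:
servo_tool(gripper=[0.03,0.03,0.03,0.03,0.03], xyz=[[0.032,0.0065,0],[0.032,0.0065,0],[0.032,0.0065,0],[0.032,0.0065,0],[0.032,0.0065,0]], delta_rot=[[0,0,0],[0,0,0],[0,0,0],[0,0,0],[0,0,0]])

```text
clock: 4.73
tcp_pos: [533.2, 80.3, 144.4]
orientation: [-0.0, 0.744, 0.668, -0.0]
ft_force: [0.2, -0.6, -2.2]
grip_width: 0.472
grip_force: 20.0
```

Emit:
servo_tool(gripper=[0.03,0.03,0.03,0.03,0.03], xyz=[[0.032,0.0065,0],[0.032,0.0065,0],[0.03,0.0065,0],[0.025,0.005,0],[0.015,0.003,0]], delta_rot=[[0,0,0],[0,0,0],[0,0,0],[0,0,0],[0,0,0]])

```text
clock: 5.15
tcp_pos: [575.2, 211.5, 144.1]
orientation: [-0.0, 0.744, 0.668, 0.0]
ft_force: [0.2, 0.2, -1.4]
grip_width: 0.47
grip_force: 20.0
```

Run:
```python
from rig import robot
from h import *
s=robot.state();go(s,[588.4,256.3,56],-3); print(s["grip_width"]*93,s["grip_force"],s["q"].round(2))
```

```text
tcp [575.2 211.5 144.1] yaw_y -6.1 t 5.15 tilt [-0.01  0.04]
shift [45.9  8.4 88.1] ('turn', np.float64(-3.1))
43.701958240382076 19.99629646539688 [0.17 0.43 1.48 0.   1.23 0.28]
```

Emit:
servo_tool(gripper=[0.03,0.03,0.03,0.03,0.03], xyz=[[0.02,0.004,0],[0.016,0.003,0.01],[0.01,0.0015,0.015],[0,0,0.02],[0,0,0.02]], delta_rot=[[0,0,-3],[0,0,0],[0,0,0],[0,0,0],[0,0,0]])

```text
clock: 5.57
tcp_pos: [586.5, 254.1, 76.9]
orientation: [-0.0, 0.727, 0.687, -0.001]
ft_force: [-1.0, -0.8, -2.1]
grip_width: 0.47
grip_force: 20.0
```

Run:
```python
from rig import robot
from h import *
s=robot.state();go(s,[588.4,256.3,54],-3)
```

```text
tcp [586.5 254.1  76.9] yaw_y -3.25 t 5.57 tilt [-0.05 -0.03]
shift [ 2.4  1.8 22.9] ('turn', np.float64(-0.25))
```

Emit:
servo_tool(gripper=[0.03,0.03,0.03,0.03,0.03], xyz=[[0.001,0.001,0.009],[0,0,0.007],[0,0,0.003],[0,0,0.002],[0,0,0]], delta_rot=[[0,0,0],[0,0,0],[0,0,0],[0,0,0],[0,0,0]])

```text
clock: 5.98
tcp_pos: [588.6, 254.6, 58.2]
orientation: [0.0, 0.727, 0.687, 0.0]
ft_force: [-0.7, 1.0, -1.0]
grip_width: 0.469
grip_force: 20.0
```

Emit:
servo_tool(gripper=[0.03,0.03,0.03,0.03,0.03], xyz=[[0,0,0.001],[0,0,0],[0,0,0.001],[0,0,0],[0,0,0]], delta_rot=[[0,0,0],[0,0,0],[0,0,0],[0,0,0],[0,0,0]])

```text
clock: 6.4
tcp_pos: [588.3, 254.9, 56.2]
orientation: [0.0, 0.727, 0.687, 0.0]
ft_force: [-0.2, 0.1, -1.8]
grip_width: 0.473
grip_force: 20.0
```

Emit:
servo_tool(gripper=[0.03,0.03,0.03,0.03,0.03], xyz=[[0,0,0.001],[0,0,0],[0,0,0.0005],[0,0,0],[0,0,0]], delta_rot=[[0,0,0],[0,0,0],[0,0,0],[0,0,0],[0,0,0]])

```text
clock: 6.82
tcp_pos: [588.1, 254.8, 54.3]
orientation: [-0.0, 0.727, 0.687, -0.0]
ft_force: [-0.6, -1.2, -1.0]
grip_width: 0.469
grip_force: 20.0
```

Emit:
servo_tool(gripper=[0.03,0.03,0.03,0.03,0.03], xyz=[[0,0,0.0005],[0,0,0],[0,0,0],[0,0,0],[0,0,0]], delta_rot=[[0,0,0],[0,0,0],[0,0,0],[0,0,0],[0,0,0]])

```text
clock: 7.23
tcp_pos: [588.2, 254.9, 54.2]
orientation: [0.0, 0.727, 0.687, 0.0]
ft_force: [-1.4, -0.5, 1.8]
grip_width: 0.473
grip_force: 20.0
```

Emit:
servo_tool(gripper=[0.03,0.03,0.03,0.03,0.03], xyz=[[0,0,0.0005],[0,0,0],[0,0,0],[0,0,0],[0,0,0]], delta_rot=[[0,0,0],[0,0,0],[0,0,0],[0,0,0],[0,0,0]])

```text
clock: 7.65
tcp_pos: [588.2, 254.9, 54.1]
orientation: [0.0, 0.727, 0.687, 0.0]
ft_force: [-2.5, -0.9, 4.7]
grip_width: 0.472
grip_force: 20.0
```

Emit:
servo_tool(gripper=[0.05,0.06,0.07,0.08,0.08], xyz=[[0,0,0],[0,0,0],[0,0,0],[0,0,0],[0,0,0]], delta_rot=[[0,0,0],[0,0,0],[0,0,0],[0,0,0],[0,0,0]])

```text
clock: 8.07
tcp_pos: [588.2, 254.8, 53.1]
orientation: [-0.0, 0.727, 0.687, -0.0]
ft_force: [-0.3, 0.1, 0.6]
grip_width: 0.773
grip_force: 0.0
```

Emit:
servo_tool(gripper=[0.085,0.085,0.085,0.085,0.085], xyz=[[0,0,-0.005],[0,0,-0.025],[0,0,-0.03],[0,0,-0.03],[0,0,-0.03]], delta_rot=[[0,0,0],[0,0,0],[0,0,0],[0,0,0],[0,0,3]])

```text
clock: 8.48
tcp_pos: [588.0, 254.8, 174.9]
orientation: [-0.0, 0.744, 0.668, -0.0]
ft_force: [0.0, -0.1, 0.3]
grip_width: 0.914
grip_force: 0.0
```

Run:
```python
from rig import robot,optics
from h import *
s=robot.state();go(s,[432.5,-282.5,175],-6.2)
f=optics.grab_frame("scene"); cv2.imwrite("pics/s2.png",cv2.resize(f["color"][100:260,90:410,::-1],(800,400)))
P=cloud(f);H=hsv(f)
m=(f["range_z"]>0)&(abs(H[...,0].astype(int)-110)<12)&(H[...,1]>150)&(P[...,2]>100)&(P[...,2]<140)
q=P[m&(P[...,1]>150)]; print(q.min(0),q.max(0))
```

```text
tcp [588.  254.8 174.9] yaw_y -6.2 t 8.48 tilt [-0.02 -0.  ]
shift [-5.509e+02 -9.650e+01 -1.000e-01] ('turn', np.float64(-0.0))
[575.23518612 239.49597005 104.02350299] [602.34597848 267.62385969 125.16134979]
```

View pics/s2.png

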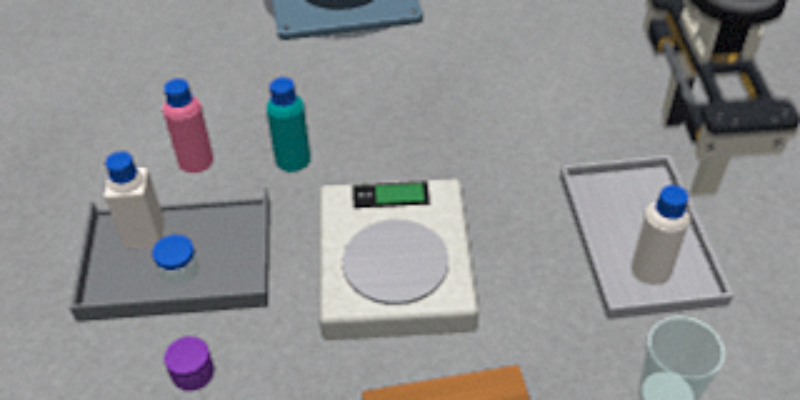

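The round bottle stands upright in the tray (660,240 in the crop). Now the square one.

Emit:
servo_tool(gripper=[0.093,0.093,0.093,0.093,0.093], xyz=[[-0.025,-0.0044,0],[-0.035,-0.0061,0],[-0.039,-0.0068,0],[-0.039,-0.0068,0],[-0.039,-0.0068,0]], delta_rot=[[0,0,0],[0,0,0],[0,0,0],[0,0,0],[0,0,0]])

```text
clock: 8.95
tcp_pos: [537.6, 81.0, 173.6]
orientation: [0.0, 0.744, 0.668, 0.0]
ft_force: [0.6, -0.6, 0.3]
grip_width: 0.996
grip_force: 0.0
```

Emit:
servo_tool(gripper=[0.093,0.093,0.093,0.093,0.093], xyz=[[-0.039,-0.0068,0],[-0.039,-0.0068,0],[-0.039,-0.0068,0],[-0.039,-0.0068,0],[-0.039,-0.0068,0]], delta_rot=[[0,0,0],[0,0,0],[0,0,0],[0,0,0],[0,0,0]])

```text
clock: 9.37
tcp_pos: [482.7, -109.6, 173.9]
orientation: [0.0, 0.744, 0.668, 0.0]
ft_force: [0.5, 0.9, 0.6]
grip_width: 1.004
grip_force: 0.0
```

Emit:
servo_tool(gripper=[0.093,0.093,0.093,0.093,0.093], xyz=[[-0.039,-0.0068,0],[-0.039,-0.0068,0],[-0.039,-0.0068,0],[-0.035,-0.0061,0],[-0.025,-0.0044,0]], delta_rot=[[0,0,0],[0,0,0],[0,0,0],[0,0,0],[0,0,0]])

```text
clock: 9.78
tcp_pos: [432.5, -283.7, 173.8]
orientation: [0.001, 0.745, 0.667, -0.0]
ft_force: [-0.8, -1.0, 0.4]
grip_width: 0.996
grip_force: 0.0
```

Run:
```python
from rig import robot
from h import *
s=robot.state();go(s,[432.5,-282.5,53],-6.2)
```

```text
tcp [ 432.5 -283.7  173.8] yaw_y -6.31 t 9.78 tilt [ 0.03 -0.09]
shift [  1.4  -0.2 120.8] ('turn', np.float64(-0.11))
```

Emit:
servo_tool(gripper=[0.093,0.093,0.093,0.093,0.093], xyz=[[0.001,0,0.024],[0,0,0.026],[0,0,0.026],[0,0,0.025],[0,0,0.019]], delta_rot=[[0,0,0],[0,0,0],[0,0,0],[0,0,0],[0,0,0]])

```text
clock: 10.2
tcp_pos: [433.0, -279.3, 51.8]
orientation: [-0.001, 0.744, 0.668, -0.0]
ft_force: [-0.1, 0.1, -0.1]
grip_width: 0.998
grip_force: 0.0
```

Emit:
servo_tool(gripper=[0.093,0.07,0.055,0.045,0.04], xyz=[[0,0,0],[0,0,0],[0,0,0],[0,0,0],[0,0,0]], delta_rot=[[0,0,0],[0,0,0],[0,0,0],[0,0,0],[0,0,0]], force=20)

```text
clock: 10.62
tcp_pos: [434.5, -280.4, 54.9]
orientation: [0.002, 0.744, 0.668, 0.0]
ft_force: [0.2, 0.2, 0.1]
grip_width: 0.761
grip_force: 0.0
```

Emit:
servo_tool(gripper=[0.03,0.03,0.03,0.03,0.03], xyz=[[0,0,0],[0,0,0],[0,0,0],[0,0,0],[0,0,0]], delta_rot=[[0,0,0],[0,0,0],[0,0,0],[0,0,0],[0,0,0]])

```text
clock: 11.03
tcp_pos: [433.6, -279.6, 53.5]
orientation: [0.0, 0.744, 0.668, -0.0]
ft_force: [-1.3, 0.4, 2.0]
grip_width: 0.452
grip_force: 20.0
```

Emit:
servo_tool(gripper=[0.03,0.03,0.03,0.03,0.03], xyz=[[0,0,-0.01],[0,0,-0.02],[0,0,-0.02],[0,0,-0.02],[0,0,-0.02]], delta_rot=[[0,0,0],[0,0,0],[0,0,0],[0,0,0],[0,0,0]])

```text
clock: 11.45
tcp_pos: [433.4, -279.4, 144.7]
orientation: [-0.0, 0.744, 0.668, 0.0]
ft_force: [0.1, 0.2, -1.3]
grip_width: 0.453
grip_force: 20.0
```

Run:
```python
from rig import robot
from h import *
s=robot.state();go(s,[488.6,259.5,145],-3)
```

```text
tcp [ 433.4 -279.4  144.7] yaw_y -6.22 t 11.45 tilt [-0.01  0.02]
shift [ 5.417e+02 -3.500e+00 -1.000e-01] ('turn', np.float64(-3.22))
```

Emit:
servo_tool(gripper=[0.03,0.03,0.03,0.03,0.03], xyz=[[0.02,0,0],[0.032,0,0],[0.039,0,0],[0.039,0,0],[0.039,0,0]], delta_rot=[[0,0,0],[0,0,0],[0,0,0],[0,0,0],[0,0,0]])

```text
clock: 11.87
tcp_pos: [451.7, -110.1, 144.0]
orientation: [0.0, 0.745, 0.667, 0.0]
ft_force: [1.2, -0.3, -1.2]
grip_width: 0.45
grip_force: 20.0
```

Emit:
servo_tool(gripper=[0.03,0.03,0.03,0.03,0.03], xyz=[[0.039,0,0],[0.039,0,0],[0.039,0,0],[0.039,0,0],[0.039,0,0]], delta_rot=[[0,0,0],[0,0,0],[0,0,0],[0,0,0],[0,0,0]])

```text
clock: 12.28
tcp_pos: [472.8, 84.2, 144.1]
orientation: [0.0, 0.744, 0.668, 0.0]
ft_force: [1.2, 0.5, -1.2]
grip_width: 0.453
grip_force: 20.0
```

Emit:
servo_tool(gripper=[0.03,0.03,0.03,0.03,0.03], xyz=[[0.039,0,0],[0.039,-0.001,0],[0.039,-0.001,0],[0.035,-0.001,0],[0.025,0,0]], delta_rot=[[0,0,0],[0,0,0],[0,0,0],[0,0,0],[0,0,0]])

```text
clock: 12.7
tcp_pos: [488.7, 261.8, 143.9]
orientation: [-0.0, 0.744, 0.668, 0.0]
ft_force: [1.1, -1.0, -0.9]
grip_width: 0.45
grip_force: 20.0
```

Emit:
servo_tool(gripper=[0.03,0.03,0.03,0.03,0.03], xyz=[[0,0,0.005],[0,0,0.018],[0,0,0.018],[0,0,0.018],[0,0,0.015]], delta_rot=[[0,0,0],[0,0,0],[0,0,0],[0,0,0],[0,0,0]])

```text
clock: 13.12
tcp_pos: [488.6, 257.8, 68.4]
orientation: [-0.0, 0.744, 0.668, -0.001]
ft_force: [0.0, -0.3, -1.5]
grip_width: 0.452
grip_force: 20.0
```

Run:
```python
from rig import robot
from h import *
s=robot.state();go(s,[488.6,259.5,53],-6.2)
```

```text
tcp [488.6 257.8  68.4] yaw_y -6.21 t 13.12 tilt [-0.06 -0.04]
shift [ 1.7 -0.2 15.4] ('turn', np.float64(-0.01))
```

Emit:
servo_tool(gripper=[0.03,0.03,0.03,0.03,0.03], xyz=[[0,0,0.007],[0,0,0.005],[0,0,0.001],[0,0,0.001],[0,0,0]], delta_rot=[[0,0,0],[0,0,0],[0,0,0],[0,0,0],[0,0,0]])

```text
clock: 13.53
tcp_pos: [489.8, 258.6, 56.1]
orientation: [0.0, 0.744, 0.668, 0.001]
ft_force: [-0.5, -0.7, -0.9]
grip_width: 0.453
grip_force: 20.0
```

Emit:
servo_tool(gripper=[0.03,0.03,0.03,0.03,0.03], xyz=[[0,0,0.0005],[0,0,0],[0,0,0.0005],[0,0,0],[0,0,0]], delta_rot=[[0,0,0],[0,0,0],[0,0,0],[0,0,0],[0,0,0]])

```text
clock: 13.95
tcp_pos: [489.3, 258.6, 54.5]
orientation: [0.0, 0.744, 0.668, 0.0]
ft_force: [0.3, -0.1, -1.0]
grip_width: 0.455
grip_force: 20.0
```

Emit:
servo_tool(gripper=[0.03,0.03,0.03,0.03,0.03], xyz=[[0,0,0.0005],[0,0,0],[0,0,0],[0,0,0],[0,0,0]], delta_rot=[[0,0,0],[0,0,0],[0,0,0],[0,0,0],[0,0,0]])

```text
clock: 14.37
tcp_pos: [489.2, 258.6, 53.9]
orientation: [-0.0, 0.744, 0.668, -0.0]
ft_force: [0.7, 0.2, -1.2]
grip_width: 0.452
grip_force: 20.0
```

Emit:
servo_tool(gripper=[0.03,0.03,0.03,0.03,0.03], xyz=[[0,0,0.0005],[0,0,0],[0,0,0.0005],[0,0,0],[0,0,0]], delta_rot=[[0,0,0],[0,0,0],[0,0,0],[0,0,0],[0,0,0]])

```text
clock: 14.78
tcp_pos: [489.2, 258.7, 53.5]
orientation: [0.0, 0.744, 0.668, 0.0]
ft_force: [-1.9, -0.0, 5.8]
grip_width: 0.451
grip_force: 20.0
```

Emit:
servo_tool(gripper=[0.05,0.06,0.07,0.08,0.08], xyz=[[0,0,0],[0,0,0],[0,0,0],[0,0,0],[0,0,0]], delta_rot=[[0,0,0],[0,0,0],[0,0,0],[0,0,0],[0,0,0]])

```text
clock: 15.2
tcp_pos: [489.3, 258.5, 52.7]
orientation: [-0.0, 0.744, 0.668, -0.0]
ft_force: [-0.2, 0.2, 0.5]
grip_width: 0.759
grip_force: 0.0
```

Emit:
servo_tool(gripper=[0.08,0.08,0.08,0.08,0.08], xyz=[[0,0,-0.005],[0,0,-0.025],[0,0,-0.03],[0,0,-0.03],[0,0,-0.03]], delta_rot=[[0,0,0],[0,0,0],[0,0,0],[0,0,0],[0,0,0]])

```text
clock: 15.62
tcp_pos: [488.9, 258.5, 174.4]
orientation: [-0.0, 0.744, 0.668, -0.0]
ft_force: [0.5, -0.1, 0.7]
grip_width: 0.86
grip_force: 0.0
```

Emit:
servo_tool(gripper=[0.093,0.093,0.093,0.093,0.093], xyz=[[0,0,0],[0,0,0],[0,0,0],[0,0,0],[0,0,0]], delta_rot=[[0,0,6],[0,0,6],[0,0,6],[0,0,6],[0,0,6]])

```text
clock: 16.03
tcp_pos: [489.2, 258.6, 173.4]
orientation: [0.0, 0.893, 0.45, 0.0]
ft_force: [0.2, 0.8, -1.2]
grip_width: 0.998
grip_force: 0.0
```

Emit:
servo_tool(gripper=[0.093,0.093,0.093,0.093,0.093], xyz=[[0,0,0],[0,0,0],[0,0,0],[0,0,0],[0,0,0]], delta_rot=[[0,0,6],[0,0,6],[0,0,6],[0,0,6],[0,0,6]])

```text
clock: 16.45
tcp_pos: [489.2, 258.6, 173.2]
orientation: [0.0, 0.979, 0.204, 0.0]
ft_force: [-0.3, -0.5, 0.1]
grip_width: 1.001
grip_force: 0.0
```

Emit:
servo_tool(gripper=[0.093,0.093,0.093,0.093,0.093], xyz=[[0,0,0],[0,0,0],[0,0,0],[0,0,0],[0,0,0]], delta_rot=[[0,0,6],[0,0,6],[0,0,6],[0,0,6],[0,0,6]])

```text
clock: 16.87
tcp_pos: [489.2, 258.6, 173.2]
orientation: [-0.0, 0.998, -0.057, 0.0]
ft_force: [-0.7, 0.2, 0.3]
grip_width: 1.002
grip_force: 0.0
```

Run:
```python
from rig import robot
from h import *
s=robot.state();go(s,[490,-245.5,150],-96); print(s["q"].round(2))
```

```text
tcp [489.2 258.6 173.2] yaw_y -96.51 t 16.87 tilt [0.01 0.  ]
shift [ 57.9 500.7  23.2] ('turn', np.float64(-0.51))
[ 0.28  0.3   1.6  -0.    1.25  1.97]
```

Emit:
servo_tool(gripper=[0.093,0.093,0.093,0.093,0.093], xyz=[[0.0023,0.02,0],[0.0035,0.03,0],[0.0042,0.036,0],[0.0042,0.036,0],[0.0042,0.036,0]], delta_rot=[[0,0,0],[0,0,0],[0,0,0],[0,0,0],[0,0,0]])

```text
clock: 17.28
tcp_pos: [490.2, 98.3, 173.3]
orientation: [0.0, 0.999, -0.054, 0.0]
ft_force: [1.5, -0.2, -0.7]
grip_width: 0.996
grip_force: 0.0
```

Emit:
servo_tool(gripper=[0.093,0.093,0.093,0.093,0.093], xyz=[[0.0042,0.036,0],[0.0042,0.036,0],[0.0042,0.036,0],[0.0042,0.036,0],[0.0042,0.036,0]], delta_rot=[[0,0,0],[0,0,0],[0,0,0],[0,0,0],[0,0,0]])

```text
clock: 17.7
tcp_pos: [491.5, -83.5, 173.4]
orientation: [0.0, 0.999, -0.054, 0.0]
ft_force: [1.6, -0.2, 0.5]
grip_width: 1.001
grip_force: 0.0
```

Emit:
servo_tool(gripper=[0.093,0.093,0.093,0.093,0.093], xyz=[[0.0042,0.036,0],[0.0042,0.036,0],[0.0042,0.036,0],[0.0035,0.03,0],[0.0024,0.024,0]], delta_rot=[[0,0,0],[0,0,0],[0,0,0],[0,0,0],[0,0,0]])

```text
clock: 18.12
tcp_pos: [492.4, -247.6, 173.3]
orientation: [0.0, 0.998, -0.055, 0.0]
ft_force: [-1.0, 0.6, 0.4]
grip_width: 1.001
grip_force: 0.0
```

Run:
```python
from rig import robot,optics
from h import *
f=optics.grab_frame("wrist"); cv2.imwrite("pics/w3.png",f["color"][:,:,::-1])
P=cloud(f);H=hsv(f)
m=(f["range_z"]>0)&(abs(H[...,0].astype(int)-110)<12)&(H[...,1]>150)&(P[...,2]>30)&(P[...,2]<45)&(abs(P[...,0]-490)<40)&(abs(P[...,1]+245)<40)
q=P[m]; print(len(q),q.min(0),q.max(0) if len(q) else 0)
s=robot.state();go(s,[490,-245.5,10],-96)
f=optics.grab_frame("scene"); cv2.imwrite("pics/s3.png",cv2.resize(f["color"][100:260,90:410,::-1],(800,400)))
P=cloud(f);H=hsv(f)
m=(f["range_z"]>0)&(abs(H[...,0].astype(int)-110)<12)&(H[...,1]>150)&(P[...,2]>100)&(P[...,2]<140)&(P[...,1]>150)
k,L=cv2.connectedComponents(m.astype(np.uint8))
for i in range(1,k):print((P[L==i].min(0)/2+P[L==i].max(0)/2).round(1),(L==i).sum())
```

```text
1112 [ 468.97675337 -266.95115191   30.78263155] [ 510.80059584 -228.34249444   40.19499099]
tcp [ 492.6 -251.5  173.3] yaw_y -96.4 t 18.17 tilt [ 0.05 -0.22]
shift [ -3.5  -6.3 163.2] ('turn', np.float64(-0.4))
[490.3 253.5 114.3] 106
[589.2 253.  114.8] 122
```

View pics/w3.png

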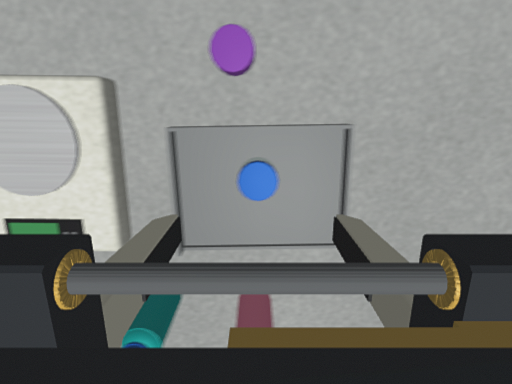

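View pics/s3.png

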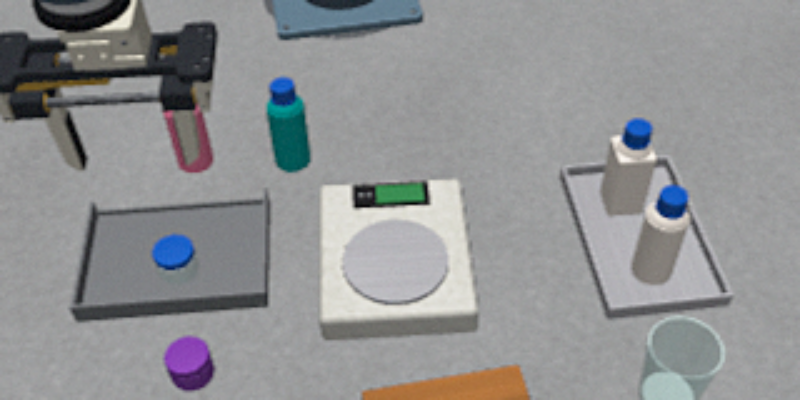

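Both bottles stand upright in the tray (628,170 and 660,235 in the crop), and the jar is untouched in the bay (258,180 in the wrist view). I descend on the jar.

Emit:
servo_tool(gripper=[0.093,0.093,0.093,0.093,0.093], xyz=[[-0.003,0,0.025],[0,0,0.03],[0,0,0.03],[0,0,0.025],[0,0,0]], delta_rot=[[0,0,0],[0,0,0],[0,0,0],[0,0,0],[0,0,0]])

```text
clock: 18.63
tcp_pos: [486.5, -241.1, 58.4]
orientation: [-0.003, 0.999, -0.054, -0.004]
ft_force: [-1.0, 1.2, -0.2]
grip_width: 1.003
grip_force: 0.0
```

Run:
```python
from rig import robot
from h import *
s=robot.state();go(s,[490,-246,11],-96)
```

```text
tcp [ 486.5 -241.1   58.4] yaw_y -96.2 t 18.63 tilt [-0.42  0.35]
shift [ 4.4  4.7 47.4] ('turn', np.float64(-0.2))
```

Emit:
servo_tool(gripper=[0.093,0.093,0.093,0.093,0.093], xyz=[[0,0,0.01],[0,0,0.01],[0,0,0],[0,0,0],[0,0,0]], delta_rot=[[0,0,0],[0,0,0],[0,0,0],[0,0,0],[0,0,0]])

```text
clock: 19.05
tcp_pos: [490.3, -244.8, 43.9]
orientation: [0.001, 0.999, -0.054, 0.001]
ft_force: [0.8, -0.1, 0.5]
grip_width: 1.002
grip_force: 0.0
```

Run:
```python
from rig import robot
from h import *
s=robot.state();go(s,[490,-246,11],-96)
```

```text
tcp [ 490.3 -244.8   43.9] yaw_y -96.21 t 19.05 tilt [ 0.08 -0.06]
shift [-0.3  1.2 32.9] ('turn', np.float64(-0.21))
```

Emit:
servo_tool(gripper=[0.093,0.093,0.093,0.093,0.093], xyz=[[0,0.001,0.009],[0,0,0.009],[0,0,0.007],[0,0,0.004],[0,0,0.001]], delta_rot=[[0,0,0],[0,0,0],[0,0,0],[0,0,0],[0,0,0]])

```text
clock: 19.47
tcp_pos: [488.8, -244.9, 11.5]
orientation: [-0.001, 0.999, -0.054, -0.001]
ft_force: [-0.5, 0.1, 0.2]
grip_width: 1.002
grip_force: 0.0
```

Emit:
servo_tool(gripper=[0.093,0.08,0.065,0.055,0.05], xyz=[[0,0,0],[0,0,0],[0,0,0],[0,0,0],[0,0,0]], delta_rot=[[0,0,0],[0,0,0],[0,0,0],[0,0,0],[0,0,0]], force=12)

```text
clock: 19.88
tcp_pos: [489.7, -245.6, 13.2]
orientation: [0.0, 0.999, -0.054, 0.0]
ft_force: [0.1, -0.5, -0.3]
grip_width: 0.761
grip_force: 0.0
```

Emit:
servo_tool(gripper=[0.045,0.035,0.03,0.03,0.03], xyz=[[0,0,0],[0,0,0],[0,0,0],[0,0,0],[0,0,0]], delta_rot=[[0,0,0],[0,0,0],[0,0,0],[0,0,0],[0,0,0]])

```text
clock: 20.3
tcp_pos: [489.6, -245.5, 13.0]
orientation: [0.0, 0.999, -0.054, 0.0]
ft_force: [-0.8, -0.3, -0.2]
grip_width: 0.47
grip_force: 12.0
```

Emit:
servo_tool(gripper=[0.03,0.03,0.03,0.03,0.03], xyz=[[0,0,0],[0,0,0],[0,0,0],[0,0,0],[0,0,0]], delta_rot=[[0,0,0],[0,0,0],[0,0,0],[0,0,0],[0,0,0]])

```text
clock: 20.72
tcp_pos: [489.6, -245.5, 13.0]
orientation: [0.0, 0.999, -0.054, 0.0]
ft_force: [0.3, 0.9, 1.2]
grip_width: 0.47
grip_force: 12.0
```

Emit:
servo_tool(gripper=[0.03,0.03,0.03,0.03,0.03], xyz=[[0,0,-0.007],[0,0,-0.02],[0,0,-0.02],[0,0,-0.02],[0,0,-0.018]], delta_rot=[[0,0,0],[0,0,0],[0,0,0],[0,0,0],[0,0,0]], force=15)

```text
clock: 21.13
tcp_pos: [489.6, -245.4, 99.3]
orientation: [0.0, 0.999, -0.054, 0.0]
ft_force: [0.0, -0.8, -0.4]
grip_width: 0.467
grip_force: 15.0
```

Emit:
servo_tool(gripper=[0.03,0.03,0.03,0.03,0.03], xyz=[[0.0027,-0.015,0],[0.004,-0.022,0],[0.0047,-0.026,0],[0.0047,-0.026,0],[0.0047,-0.026,0]], delta_rot=[[0,0,0],[0,0,0],[0,0,0],[0,0,0],[0,0,0]])

```text
clock: 21.55
tcp_pos: [522.7, -132.3, 98.3]
orientation: [-0.0, 0.999, -0.055, 0.0]
ft_force: [0.6, 0.1, 0.5]
grip_width: 0.471
grip_force: 15.0
```

Emit:
servo_tool(gripper=[0.03,0.03,0.03,0.03,0.03], xyz=[[0.0047,-0.026,0],[0.0047,-0.026,0],[0.0047,-0.026,0],[0.0044,-0.024,0],[0.003,-0.016,0]], delta_rot=[[0,0,0],[0,0,0],[0,0,0],[0,0,0],[0,0,0]])

```text
clock: 21.97
tcp_pos: [557.0, -16.1, 98.3]
orientation: [-0.0, 0.999, -0.054, 0.0]
ft_force: [0.1, -0.5, -1.3]
grip_width: 0.472
grip_force: 15.0
```

Emit:
servo_tool(gripper=[0.03,0.03,0.03,0.03,0.03], xyz=[[0,0,0.005],[0,0,0.01],[0,0,0.01],[0,0,0.003],[0,0,0]], delta_rot=[[0,0,0],[0,0,0],[0,0,0],[0,0,0],[0,0,0]])

```text
clock: 22.38
tcp_pos: [555.3, -19.2, 68.1]
orientation: [-0.0, 0.998, -0.055, -0.002]
ft_force: [-0.4, 0.5, -0.9]
grip_width: 0.47
grip_force: 15.0
```

Run:
```python
from rig import robot
from h import *
s=robot.state();go(s,[557,-18,59],-96); print(s["ft_force"])
```

```text
tcp [555.3 -19.2  68.1] yaw_y -96.3 t 22.38 tilt [-0.2   0.04]
shift [ 1.6 -1.3  9.1] ('turn', np.float64(-0.3))
[-0.42969569  0.51252209 -0.88329938]
```

Emit:
servo_tool(gripper=[0.03,0.03,0.03,0.03,0.03], xyz=[[0,0,0.005],[0,0,0.003],[0,0,0.001],[0,0,0],[0,0,0]], delta_rot=[[0,0,0],[0,0,0],[0,0,0],[0,0,0],[0,0,0]])

```text
clock: 22.8
tcp_pos: [556.9, -18.5, 61.0]
orientation: [0.0, 0.999, -0.054, 0.0]
ft_force: [-0.2, -0.6, -0.2]
grip_width: 0.471
grip_force: 15.0
```

Emit:
servo_tool(gripper=[0.03,0.03,0.03,0.03,0.03], xyz=[[0,0,0.0005],[0,0,0],[0,0,0.0005],[0,0,0],[0,0,0]], delta_rot=[[0,0,0],[0,0,0],[0,0,0],[0,0,0],[0,0,0]])

```text
clock: 23.22
tcp_pos: [556.8, -18.3, 59.9]
orientation: [-0.0, 0.999, -0.054, 0.0]
ft_force: [0.0, 0.0, -0.3]
grip_width: 0.468
grip_force: 15.0
```

Emit:
servo_tool(gripper=[0.03,0.03,0.03,0.03,0.03], xyz=[[0,0,0.0005],[0,0,0],[0,0,0],[0,0,0],[0,0,0]], delta_rot=[[0,0,0],[0,0,0],[0,0,0],[0,0,0],[0,0,0]])

```text
clock: 23.63
tcp_pos: [556.8, -18.4, 59.4]
orientation: [-0.0, 0.999, -0.054, -0.0]
ft_force: [-0.4, 0.4, -0.7]
grip_width: 0.47
grip_force: 15.0
```

Emit:
servo_tool(gripper=[0.03,0.03,0.03,0.03,0.03], xyz=[[0,0,0.0005],[0,0,0],[0,0,0],[0,0,0],[0,0,0]], delta_rot=[[0,0,0],[0,0,0],[0,0,0],[0,0,0],[0,0,0]])

```text
clock: 24.05
tcp_pos: [556.9, -18.4, 58.9]
orientation: [-0.0, 0.999, -0.054, 0.0]
ft_force: [0.1, -0.6, 0.6]
grip_width: 0.467
grip_force: 15.0
```

Emit:
servo_tool(gripper=[0.03,0.03,0.03,0.03,0.03], xyz=[[0,0,0.0005],[0,0,0],[0,0,0],[0,0,0],[0,0,0]], delta_rot=[[0,0,0],[0,0,0],[0,0,0],[0,0,0],[0,0,0]])

```text
clock: 24.47
tcp_pos: [556.9, -18.4, 58.9]
orientation: [0.0, 0.999, -0.054, 0.0]
ft_force: [-0.8, -0.2, 4.9]
grip_width: 0.468
grip_force: 15.0
```

Emit:
servo_tool(gripper=[0.05,0.06,0.07,0.08,0.085], xyz=[[0,0,0],[0,0,0],[0,0,0],[0,0,0],[0,0,0]], delta_rot=[[0,0,0],[0,0,0],[0,0,0],[0,0,0],[0,0,0]])

```text
clock: 24.88
tcp_pos: [556.7, -18.4, 58.2]
orientation: [-0.0, 0.999, -0.054, -0.0]
ft_force: [0.3, -0.5, -0.5]
grip_width: 0.773
grip_force: 0.0
```

Emit:
servo_tool(gripper=[0.085,0.085,0.085,0.085,0.085], xyz=[[0,0,-0.005],[0,0,-0.025],[0,0,-0.03],[0,0,-0.03],[0,0,-0.025]], delta_rot=[[0,0,0],[0,0,0],[0,0,0],[0,0,0],[0,0,0]])

```text
clock: 25.3
tcp_pos: [557.1, -18.4, 175.7]
orientation: [0.0, 0.999, -0.054, 0.001]
ft_force: [0.5, -0.0, -0.0]
grip_width: 0.916
grip_force: 0.0
```

Emit:
servo_tool(gripper=[0.085,0.085,0.085,0.085,0.085], xyz=[[0,0,0],[0,0,0],[0,0,0],[0,0,0],[0,0,0]], delta_rot=[[0,0,-6],[0,0,-6],[0,0,-6],[0,0,-6],[0,0,-6]])

```text
clock: 25.72
tcp_pos: [556.8, -18.3, 173.9]
orientation: [0.0, 0.978, 0.209, 0.0]
ft_force: [-0.3, 0.3, 0.4]
grip_width: 0.914
grip_force: 0.0
```

Emit:
servo_tool(gripper=[0.085,0.085,0.085,0.085,0.085], xyz=[[0,0,0],[0,0,0],[0,0,0],[0,0,0],[0,0,0]], delta_rot=[[0,0,-6],[0,0,-6],[0,0,-6],[0,0,-6],[0,0,-6]])

```text
clock: 26.13
tcp_pos: [556.8, -18.4, 173.7]
orientation: [0.0, 0.891, 0.455, 0.0]
ft_force: [-0.2, -0.2, 0.2]
grip_width: 0.912
grip_force: 0.0
```

Emit:
servo_tool(gripper=[0.085,0.085,0.085,0.085,0.085], xyz=[[0,0,0],[0,0,0],[0,0,0],[0,0,0],[0,0,0]], delta_rot=[[0,0,-6],[0,0,-6],[0,0,-6],[0,0,-6],[0,0,-6]])

```text
clock: 26.55
tcp_pos: [556.8, -18.4, 173.7]
orientation: [0.0, 0.743, 0.67, 0.0]
ft_force: [-0.1, 0.1, -0.2]
grip_width: 0.916
grip_force: 0.0
```

Run:
```python
from rig import robot,optics
from h import *
s=robot.state();go(s,[489.3,258.5,175],-6.2)
for n in("scene","side"):
    f=optics.grab_frame(n); cv2.imwrite(f"pics/{n}4.png",cv2.resize(f["color"][100:260,90:410,::-1],(800,400)))
    P=cloud(f);H=hsv(f)
    m=(f["range_z"]>0)&(abs(H[...,0].astype(int)-110)<12)&(H[...,1]>150)&(P[...,2]>70)&(P[...,2]<92)&(abs(P[...,0]-557)<50)&(abs(P[...,1]+18)<50)
    q=P[m]; print(n,len(q),(q.min(0)/2+q.max(0)/2) if len(q) else 0)
```

```text
tcp [556.8 -18.4 173.7] yaw_y -5.92 t 26.55 tilt [ 0.01 -0.  ]
shift [268.4 -95.7  -1.3] ('turn', np.float64(0.28))
scene 187 [557.53295142 -19.49786871  81.95398613]
side 278 [556.39527565 -19.95157306  82.25654634]
```

View pics/scene4.png

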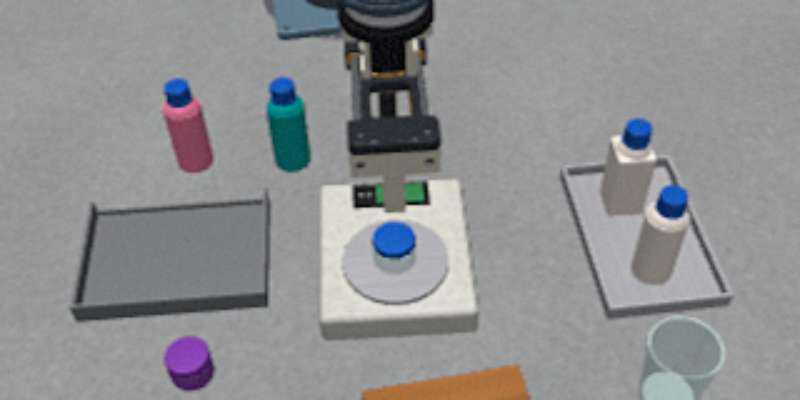

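The jar stands upright on the pan at (557,-20), within 2 mm of the pan's centre (394,245 in the crop). Now the square bottle goes back.

Emit:
servo_tool(gripper=[0.085,0.085,0.085,0.085,0.085], xyz=[[0.017,-0.006,0],[0.026,-0.0093,0],[0.03,-0.0107,0],[0.03,-0.0107,0],[0.03,-0.0107,0]], delta_rot=[[0,0,0],[0,0,0],[0,0,0],[0,0,0],[0,0,0]])

```text
clock: 27.07
tcp_pos: [523.7, 120.0, 173.6]
orientation: [0.0, 0.746, 0.666, 0.0]
ft_force: [0.6, -0.0, 0.6]
grip_width: 0.916
grip_force: 0.0
```

Emit:
servo_tool(gripper=[0.085,0.085,0.085,0.085,0.085], xyz=[[0.03,-0.0107,0],[0.03,-0.0107,0],[0.03,-0.0107,0],[0.026,-0.0093,0],[0.019,-0.0068,0]], delta_rot=[[0,0,0],[0,0,0],[0,0,0],[0,0,0],[0,0,0.3]])

```text
clock: 27.48
tcp_pos: [489.8, 260.7, 173.7]
orientation: [-0.0, 0.747, 0.665, 0.0]
ft_force: [-0.3, -0.2, -0.4]
grip_width: 0.914
grip_force: 0.0
```

Emit:
servo_tool(gripper=[0.085,0.085,0.085,0.085,0.085], xyz=[[0,0,0],[0,0,0.01],[0,0,0],[0,0,0],[0,0,0]], delta_rot=[[0,0,0],[0,0,0],[0,0,0],[0,0,0],[0,0,0]])

```text
clock: 27.9
tcp_pos: [491.0, 257.2, 163.1]
orientation: [-0.0, 0.747, 0.665, -0.0]
ft_force: [-0.3, -0.2, 0.5]
grip_width: 0.916
grip_force: 0.0
```

Run:
```python
from rig import robot
from h import *
s=robot.state();go(s,[489.3,258.5,53.5],-6.2)
```

```text
tcp [491.  257.2 163.1] yaw_y -6.64 t 27.9 tilt [-0.04 -0.03]
shift [  1.2  -1.8 109.6] ('turn', np.float64(-0.44))
```

Emit:
servo_tool(gripper=[0.085,0.085,0.085,0.085,0.085], xyz=[[0.001,-0.0015,0.02],[0,0,0.025],[0,0,0.025],[0,0,0.025],[0,0,0.0145]], delta_rot=[[0,0,-0.4],[0,0,0],[0,0,0],[0,0,0],[0,0,0]])

```text
clock: 28.32
tcp_pos: [488.6, 258.1, 51.6]
orientation: [-0.001, 0.745, 0.668, -0.001]
ft_force: [-1.0, -0.3, 0.8]
grip_width: 0.911
grip_force: 0.0
```

Emit:
servo_tool(gripper=[0.085,0.07,0.055,0.045,0.04], xyz=[[0,0,0],[0,0,0],[0,0,0],[0,0,0],[0,0,0]], delta_rot=[[0,0,0],[0,0,0],[0,0,0],[0,0,0],[0,0,0]], force=20)

```text
clock: 28.73
tcp_pos: [490.5, 259.7, 55.3]
orientation: [0.001, 0.744, 0.668, 0.001]
ft_force: [0.4, 0.1, 0.8]
grip_width: 0.678
grip_force: 0.0
```

Emit:
servo_tool(gripper=[0.03,0.03,0.03,0.03,0.03], xyz=[[0,0,0],[0,0,0],[0,0,0],[0,0,0],[0,0,0]], delta_rot=[[0,0,0],[0,0,0],[0,0,0],[0,0,0],[0,0,0]])

```text
clock: 29.15
tcp_pos: [489.5, 259.7, 54.2]
orientation: [0.0, 0.744, 0.668, 0.0]
ft_force: [-1.1, 0.6, 2.9]
grip_width: 0.448
grip_force: 20.0
```

Emit:
servo_tool(gripper=[0.03,0.03,0.03,0.03,0.03], xyz=[[0,0,-0.01],[0,0,-0.025],[0,0,-0.035],[0,0,-0.035],[0,0,-0.03]], delta_rot=[[0,0,0],[0,0,0],[0,0,0],[0,0,0],[0,0,0]])

```text
clock: 29.57
tcp_pos: [489.4, 259.6, 191.4]
orientation: [0.0, 0.744, 0.668, 0.0]
ft_force: [-0.2, 0.7, -0.9]
grip_width: 0.449
grip_force: 20.0
```

Run:
```python
from rig import robot
from h import *
s=robot.state();go(s,[433.6,-280.5,190],-6.2)
```

```text
tcp [489.4 259.6 191.4] yaw_y -6.11 t 29.57 tilt [0.04 0.01]
shift [-542.9    2.     1.3] ('turn', np.float64(0.09))
```

Emit:
servo_tool(gripper=[0.03,0.03,0.03,0.03,0.03], xyz=[[-0.02,0,0],[-0.032,0,0],[-0.039,0,0],[-0.039,0,0],[-0.039,0,0]], delta_rot=[[0,0,0],[0,0,0],[0,0,0],[0,0,0],[0,0,0]])

```text
clock: 29.98
tcp_pos: [470.7, 90.3, 189.4]
orientation: [0.0, 0.743, 0.669, 0.0]
ft_force: [0.9, 0.0, -1.2]
grip_width: 0.452
grip_force: 20.0
```

Emit:
servo_tool(gripper=[0.03,0.03,0.03,0.03,0.03], xyz=[[-0.039,0,0],[-0.039,0,0],[-0.039,0,0],[-0.039,0,0],[-0.039,0,0]], delta_rot=[[0,0,0],[0,0,0],[0,0,0],[0,0,0],[0,0,0]])

```text
clock: 30.4
tcp_pos: [449.9, -104.0, 189.5]
orientation: [0.0, 0.744, 0.668, 0.0]
ft_force: [1.0, 0.3, -1.6]
grip_width: 0.45
grip_force: 20.0
```

Emit:
servo_tool(gripper=[0.03,0.03,0.03,0.03,0.03], xyz=[[-0.039,0,0],[-0.039,0.001,0],[-0.039,0.001,0],[-0.035,0,0],[-0.025,0,0]], delta_rot=[[0,0,0],[0,0,0],[0,0,0],[0,0,0],[0,0,0]])

```text
clock: 30.82
tcp_pos: [433.0, -281.8, 189.3]
orientation: [0.0, 0.744, 0.668, -0.0]
ft_force: [-0.3, 0.2, -1.3]
grip_width: 0.451
grip_force: 20.0
```

Emit:
servo_tool(gripper=[0.03,0.03,0.03,0.03,0.03], xyz=[[0,0,0.02],[0,0,0.03],[0,0,0.03],[0,0,0.025],[0,0,0.01]], delta_rot=[[0,0,0],[0,0,0],[0,0,0],[0,0,0],[0,0,0]])

```text
clock: 31.23
tcp_pos: [431.9, -277.0, 70.9]
orientation: [-0.003, 0.744, 0.668, -0.0]
ft_force: [-0.4, 0.6, -1.0]
grip_width: 0.452
grip_force: 20.0
```

Emit:
servo_tool(gripper=[0.03,0.03,0.03,0.03,0.03], xyz=[[0,0,0],[0,0,0],[0,0,0],[0,0,0],[0,0,0]], delta_rot=[[0,0,0],[0,0,0],[0,0,0],[0,0,0],[0,0,0]])

```text
clock: 31.65
tcp_pos: [434.7, -279.3, 75.4]
orientation: [0.002, 0.744, 0.668, 0.0]
ft_force: [-0.5, -0.6, -0.8]
grip_width: 0.45
grip_force: 20.0
```

Run:
```python
from rig import robot
from h import *
s=robot.state();go(s,[433.6,-278.6,54.2],-6.2)
```

```text
tcp [ 434.7 -279.3   75.4] yaw_y -6.1 t 31.65 tilt [ 0.12 -0.12]
shift [ 0.6 -1.2 21.2] ('turn', np.float64(0.1))
```

Emit:
servo_tool(gripper=[0.03,0.03,0.03,0.03,0.03], xyz=[[0,0,0.006],[0,0,0.006],[0,0,0.003],[0,0,0.002],[0,0,0]], delta_rot=[[0,0,0],[0,0,0],[0,0,0],[0,0,0],[0,0,0]])

```text
clock: 32.07
tcp_pos: [433.3, -278.2, 56.1]
orientation: [-0.001, 0.744, 0.668, -0.0]
ft_force: [-0.3, 0.1, -1.3]
grip_width: 0.451
grip_force: 20.0
```

Emit:
servo_tool(gripper=[0.03,0.03,0.03,0.03,0.03], xyz=[[0,0,0.001],[0,0,0],[0,0,0],[0,0,0],[0,0,0]], delta_rot=[[0,0,0],[0,0,0],[0,0,0],[0,0,0],[0,0,0]])

```text
clock: 32.48
tcp_pos: [433.9, -278.7, 56.0]
orientation: [0.0, 0.744, 0.668, 0.0]
ft_force: [-0.4, 0.0, -1.6]
grip_width: 0.451
grip_force: 20.0
```

Run:
```python
from rig import robot
from h import *
s=robot.state();go(s,[433.6,-278.6,54.2],-6.2)
```

```text
tcp [ 433.9 -278.7   56. ] yaw_y -6.11 t 32.48 tilt [ 0.01 -0.01]
shift [ 0.  -0.3  1.8] ('turn', np.float64(0.09))
```

Emit:
servo_tool(gripper=[0.03,0.03,0.03,0.03,0.03], xyz=[[0,0,0.001],[0,0,0],[0,0,0.0005],[0,0,0],[0,0,0]], delta_rot=[[0,0,0],[0,0,0],[0,0,0],[0,0,0],[0,0,0]])

```text
clock: 32.9
tcp_pos: [433.8, -278.5, 54.4]
orientation: [-0.0, 0.744, 0.668, 0.0]
ft_force: [-0.2, -0.2, -1.6]
grip_width: 0.45
grip_force: 20.0
```

Emit:
servo_tool(gripper=[0.03,0.03,0.03,0.03,0.03], xyz=[[0,0,0.0005],[0,0,0],[0,0,0],[0,0,0],[0,0,0]], delta_rot=[[0,0,0],[0,0,0],[0,0,0],[0,0,0],[0,0,0]])

```text
clock: 33.32
tcp_pos: [433.8, -278.6, 54.2]
orientation: [0.0, 0.744, 0.668, -0.0]
ft_force: [-1.9, 1.2, 6.4]
grip_width: 0.451
grip_force: 20.0
```

Emit:
servo_tool(gripper=[0.03,0.03,0.03,0.03,0.03], xyz=[[0,0,0.0005],[0,0,0],[0,0,0],[0,0,0],[0,0,0]], delta_rot=[[0,0,0],[0,0,0],[0,0,0],[0,0,0],[0,0,0]])

```text
clock: 33.73
tcp_pos: [433.6, -278.6, 54.1]
orientation: [0.0, 0.744, 0.668, -0.0]
ft_force: [-2.6, 1.0, 9.1]
grip_width: 0.455
grip_force: 20.0
```

Emit:
servo_tool(gripper=[0.05,0.06,0.07,0.08,0.085], xyz=[[0,0,0],[0,0,0],[0,0,0],[0,0,0],[0,0,0]], delta_rot=[[0,0,0],[0,0,0],[0,0,0],[0,0,0],[0,0,0]])

```text
clock: 34.15
tcp_pos: [433.8, -278.5, 53.2]
orientation: [-0.0, 0.744, 0.668, 0.0]
ft_force: [-0.6, 0.2, 0.5]
grip_width: 0.759
grip_force: 0.0
```

Emit:
servo_tool(gripper=[0.085,0.085,0.085,0.085,0.085], xyz=[[0,0,-0.005],[0,0,-0.025],[0,0,-0.03],[0,0,-0.03],[0,0,-0.03]], delta_rot=[[0,0,0],[0,0,0],[0,0,0],[0,0,0],[0,0,0]])

```text
clock: 34.57
tcp_pos: [433.6, -278.3, 174.9]
orientation: [-0.0, 0.744, 0.668, 0.0]
ft_force: [0.3, -0.1, 0.8]
grip_width: 0.91
grip_force: 0.0
```

Emit:
servo_tool(gripper=[0.085,0.085,0.085,0.085,0.085], xyz=[[0.025,0.0044,0],[0.035,0.0061,0],[0.039,0.0068,0],[0.039,0.0068,0],[0.039,0.0068,0]], delta_rot=[[0,0,0],[0,0,0],[0,0,0],[0,0,0],[0,0,0]])

```text
clock: 34.98
tcp_pos: [483.6, -104.4, 173.9]
orientation: [0.0, 0.744, 0.668, 0.0]
ft_force: [0.3, -0.0, -0.6]
grip_width: 0.917
grip_force: 0.0
```

Emit:
servo_tool(gripper=[0.085,0.085,0.085,0.085,0.085], xyz=[[0.039,0.0068,0],[0.039,0.0068,0],[0.039,0.0068,0],[0.039,0.0068,0],[0.039,0.0068,0]], delta_rot=[[0,0,0],[0,0,0],[0,0,0],[0,0,0],[0,0,0]])

```text
clock: 35.4
tcp_pos: [538.1, 86.4, 173.9]
orientation: [0.0, 0.744, 0.668, 0.0]
ft_force: [0.2, 0.2, -0.2]
grip_width: 0.911
grip_force: 0.0
```

Emit:
servo_tool(gripper=[0.085,0.085,0.085,0.085,0.085], xyz=[[0.039,0.0068,0],[0.039,0.0068,0],[0.039,0.0068,0],[0.035,0.0061,0],[0.023,0.0044,0]], delta_rot=[[0,0,0],[0,0,0],[0,0,0],[0,0,0],[0,0,0]])

```text
clock: 35.82
tcp_pos: [587.5, 258.8, 173.5]
orientation: [-0.0, 0.743, 0.669, 0.001]
ft_force: [1.1, -0.2, -0.2]
grip_width: 0.917
grip_force: 0.0
```

Emit:
servo_tool(gripper=[0.09,0.09,0.09,0.09,0.09], xyz=[[0,0,0.005],[0,0,0.005],[0,0,0],[0,0,0],[0,0,0]], delta_rot=[[0,0,0],[0,0,0],[0,0,0],[0,0,0],[0,0,0]])

```text
clock: 36.23
tcp_pos: [587.2, 253.8, 163.6]
orientation: [0.0, 0.744, 0.668, -0.0]
ft_force: [-1.9, 0.1, 0.3]
grip_width: 0.967
grip_force: 0.0
```

Run:
```python
from rig import robot,optics
from h import *
s=robot.state();go(s,[588.2,254.5,53.5],-6.2)
f=optics.grab_frame("scene"); cv2.imwrite("pics/s5.png",cv2.resize(f["color"][100:260,90:410,::-1],(800,400)))
P=cloud(f);H=hsv(f)
m=(f["range_z"]>0)&(abs(H[...,0].astype(int)-110)<12)&(H[...,1]>150)&(P[...,2]>100)&(P[...,2]<140)
k,L=cv2.connectedComponents(m.astype(np.uint8))
for i in range(1,k):
    if (L==i).sum()>40: q=P[L==i];t=q[q[:,2]>q[:,2].max()-7];print((q.min(0)/2+q.max(0)/2).round(1),((t.min(0)+t.max(0))/2).round(1))
```

```text
tcp [587.2 253.8 163.6] yaw_y -6.21 t 36.23 tilt [-0.01 -0.02]
shift [  0.9   0.9 110.1] ('turn', np.float64(-0.01))
[-692.2 -752.1  120. ] [-652.1 -744.8  136.4]
[ 344.  -107.9  110.3] [ 343.  -107.3  117.3]
[ 323.5 -222.8  110.8] [ 322.  -223.   117.9]
[ 435.4 -282.3  114.7] [ 435.4 -282.8  122.2]
[589.7 253.5 113.9] [588.6 254.2 121.2]
```

View pics/s5.png

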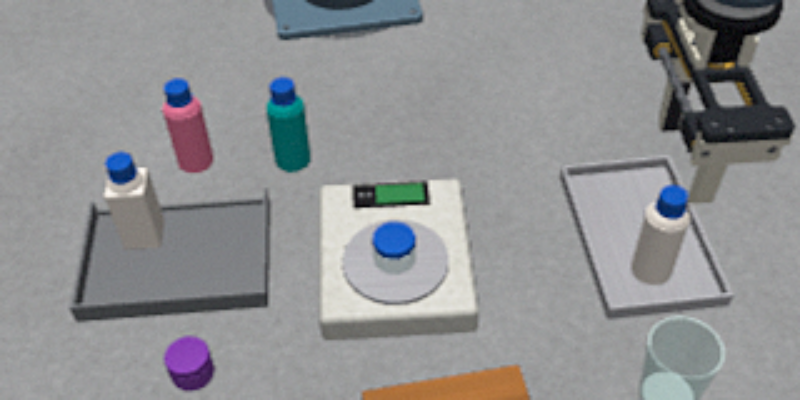

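The square bottle is back within about 1-2 mm and upright (135,205 in the crop). Now the round one.

Emit:
servo_tool(gripper=[0.09,0.09,0.09,0.09,0.09], xyz=[[0.001,0.001,0.02],[0,0,0.025],[0,0,0.025],[0,0,0.025],[0,0,0.014]], delta_rot=[[0,0,0],[0,0,0],[0,0,0],[0,0,0],[0,0,0]])

```text
clock: 36.7
tcp_pos: [587.2, 254.7, 52.1]
orientation: [-0.001, 0.744, 0.668, -0.001]
ft_force: [-0.9, -0.1, -0.6]
grip_width: 0.967
grip_force: 0.0
```

Emit:
servo_tool(gripper=[0.085,0.07,0.055,0.045,0.04], xyz=[[0,0,0],[0,0,0],[0,0,0],[0,0,0],[0,0,0]], delta_rot=[[0,0,0],[0,0,0],[0,0,0],[0,0,0],[0,0,0]], force=20)

```text
clock: 37.12
tcp_pos: [589.5, 256.1, 56.1]
orientation: [0.001, 0.744, 0.668, 0.001]
ft_force: [0.5, -0.6, 0.9]
grip_width: 0.675
grip_force: 0.0
```

Emit:
servo_tool(gripper=[0.03,0.03,0.03,0.03,0.03], xyz=[[0,0,0],[0,0,0],[0,0,0],[0,0,0],[0,0,0]], delta_rot=[[0,0,0],[0,0,0],[0,0,0],[0,0,0],[0,0,0]])

```text
clock: 37.53
tcp_pos: [588.6, 256.1, 54.9]
orientation: [0.0, 0.744, 0.668, 0.0]
ft_force: [-0.6, 0.4, 3.4]
grip_width: 0.468
grip_force: 20.0
```

Emit:
servo_tool(gripper=[0.03,0.03,0.03,0.03,0.03], xyz=[[0,0,-0.01],[0,0,-0.025],[0,0,-0.035],[0,0,-0.035],[0,0,-0.03]], delta_rot=[[0,0,0],[0,0,0],[0,0,0],[0,0,0],[0,0,0]])

```text
clock: 37.95
tcp_pos: [588.4, 256.0, 191.8]
orientation: [0.0, 0.744, 0.668, 0.0]
ft_force: [1.6, -0.1, -0.7]
grip_width: 0.473
grip_force: 20.0
```

Run:
```python
from rig import robot
from h import *
s=robot.state();go(s,[441.6,-209.3,190],-6.2)
```

```text
tcp [588.4 256.  191.8] yaw_y -6.11 t 37.95 tilt [0.03 0.01]
shift [-478.3  -96.4    1.6] ('turn', np.float64(0.09))
```

Emit:
servo_tool(gripper=[0.03,0.03,0.03,0.03,0.03], xyz=[[-0.015,-0.003,0],[-0.026,-0.005,0],[-0.034,-0.0069,0],[-0.034,-0.0069,0],[-0.034,-0.0069,0]], delta_rot=[[0,0,0],[0,0,0],[0,0,0],[0,0,0],[0,0,0]])

```text
clock: 38.37
tcp_pos: [543.7, 115.8, 189.6]
orientation: [-0.0, 0.743, 0.669, -0.0]
ft_force: [0.4, -0.4, -0.8]
grip_width: 0.47
grip_force: 20.0
```

Emit:
servo_tool(gripper=[0.03,0.03,0.03,0.03,0.03], xyz=[[-0.036,-0.0069,0],[-0.036,-0.0069,0],[-0.036,-0.0069,0],[-0.036,-0.0069,0],[-0.036,-0.0069,0]], delta_rot=[[0,0,0],[0,0,0],[0,0,0],[0,0,0],[0,0,0]])

```text
clock: 38.78
tcp_pos: [490.2, -59.8, 189.8]
orientation: [0.0, 0.744, 0.669, 0.0]
ft_force: [0.4, -0.4, -1.5]
grip_width: 0.469
grip_force: 20.0
```

Emit:
servo_tool(gripper=[0.03,0.03,0.03,0.03,0.03], xyz=[[-0.035,-0.0069,0],[-0.035,-0.0069,0],[-0.034,-0.0069,0],[-0.03,-0.007,0],[-0.02,-0.005,0]], delta_rot=[[0,0,0],[0,0,0],[0,0,0],[0,0,0],[0,0,0]])

```text
clock: 39.2
tcp_pos: [441.1, -210.7, 189.8]
orientation: [0.0, 0.744, 0.668, -0.0]
ft_force: [0.2, 0.1, -1.5]
grip_width: 0.47
grip_force: 20.0
```

Emit:
servo_tool(gripper=[0.03,0.03,0.03,0.03,0.03], xyz=[[0,0,0],[0,0,0.02],[0,0,0.02],[0,0,0],[0,0,0]], delta_rot=[[0,0,0],[0,0,0],[0,0,0],[0,0,0],[0,0,0]])

```text
clock: 39.62
tcp_pos: [441.6, -206.9, 148.9]
orientation: [-0.001, 0.744, 0.669, -0.0]
ft_force: [0.8, 0.2, -0.4]
grip_width: 0.471
grip_force: 20.0
```

Run:
```python
from rig import robot
from h import *
s=robot.state();go(s,[441.6,-208.1,55],-6.2)
```

```text
tcp [ 441.6 -206.9  148.9] yaw_y -6.09 t 39.62 tilt [-0.12  0.11]
shift [-1.3  0.3 93.9] ('turn', np.float64(0.11))
```

Emit:
servo_tool(gripper=[0.03,0.03,0.03,0.03,0.03], xyz=[[-0.0005,0,0.015],[0,0,0.02],[0,0,0.02],[0,0,0.015],[0,0,0.008]], delta_rot=[[0,0,0],[0,0,0],[0,0,0],[0,0,0],[0,0,0]])

```text
clock: 40.03
tcp_pos: [442.4, -208.0, 71.1]
orientation: [-0.0, 0.744, 0.669, -0.0]
ft_force: [0.3, 0.7, -1.1]
grip_width: 0.466
grip_force: 20.0
```

Emit:
servo_tool(gripper=[0.03,0.03,0.03,0.03,0.03], xyz=[[0,0,0.005],[0,0,0.005],[0,0,0.002],[0,0,0.001],[0,0,0]], delta_rot=[[0,0,0],[0,0,0],[0,0,0],[0,0,0],[0,0,0]])

```text
clock: 40.45
tcp_pos: [442.6, -208.8, 58.9]
orientation: [0.0, 0.744, 0.668, 0.0]
ft_force: [-0.6, -0.1, -1.1]
grip_width: 0.471
grip_force: 20.0
```

Run:
```python
from rig import robot
from h import *
s=robot.state();go(s,[441.6,-208.1,55],-6.2)
```

```text
tcp [ 442.6 -208.8   58.9] yaw_y -6.11 t 40.45 tilt [ 0.04 -0.03]
shift [ 0.6 -1.   3.9] ('turn', np.float64(0.09))
```

Emit:
servo_tool(gripper=[0.03,0.03,0.03,0.03,0.03], xyz=[[0.0005,-0.001,0.001],[0,0,0.001],[0,0,0.001],[0,0,0],[0,0,0]], delta_rot=[[0,0,0],[0,0,0],[0,0,0],[0,0,0],[0,0,0]])

```text
clock: 40.87
tcp_pos: [441.2, -208.0, 55.4]
orientation: [0.0, 0.744, 0.668, 0.0]
ft_force: [0.2, 0.7, -2.2]
grip_width: 0.469
grip_force: 20.0
```

Emit:
servo_tool(gripper=[0.03,0.03,0.03,0.03,0.03], xyz=[[0,0,0.0005],[0,0,0],[0,0,0.0005],[0,0,0],[0,0,0]], delta_rot=[[0,0,0],[0,0,0],[0,0,0],[0,0,0],[0,0,0]])

```text
clock: 41.28
tcp_pos: [441.3, -208.1, 54.8]
orientation: [0.0, 0.744, 0.668, -0.0]
ft_force: [-1.2, 0.8, 4.8]
grip_width: 0.47
grip_force: 20.0
```

Emit:
servo_tool(gripper=[0.03,0.03,0.03,0.03,0.03], xyz=[[0,0,0.0005],[0,0,0],[0,0,0],[0,0,0],[0,0,0]], delta_rot=[[0,0,0],[0,0,0],[0,0,0],[0,0,0],[0,0,0]])

```text
clock: 41.7
tcp_pos: [441.3, -208.1, 54.8]
orientation: [0.0, 0.744, 0.668, -0.0]
ft_force: [-3.3, 1.8, 9.8]
grip_width: 0.468
grip_force: 20.0
```

Contact made, so I release, lift clear and check.

Emit:
servo_tool(gripper=[0.05,0.06,0.07,0.08,0.085], xyz=[[0,0,0],[0,0,0],[0,0,0],[0,0,0],[0,0,0]], delta_rot=[[0,0,0],[0,0,0],[0,0,0],[0,0,0],[0,0,0]])

```text
clock: 42.12
tcp_pos: [441.2, -207.9, 53.7]
orientation: [-0.0, 0.744, 0.668, -0.0]
ft_force: [-0.6, -0.2, -0.2]
grip_width: 0.776
grip_force: 0.0
```

Emit:
servo_tool(gripper=[0.085,0.085,0.085,0.085,0.085], xyz=[[0,0,-0.005],[0,0,-0.025],[0,0,-0.03],[0,0,-0.035],[0,0,-0.035]], delta_rot=[[0,0,0],[0,0,0],[0,0,0],[0,0,0],[0,0,0]])

```text
clock: 42.53
tcp_pos: [440.7, -207.5, 185.2]
orientation: [-0.001, 0.744, 0.668, -0.0]
ft_force: [1.0, 0.1, -1.1]
grip_width: 0.911
grip_force: 0.0
```

Emit:
servo_tool(gripper=[0.085,0.085,0.085,0.085,0.085], xyz=[[0,-0.005,-0.035],[0,-0.01,-0.035],[0,-0.01,-0.03],[0,0,0],[0,0,0]], delta_rot=[[0,0,0],[0,0,0],[0,0,0],[0,0,0],[0,0,0]])

```text
clock: 42.95
tcp_pos: [416.9, -205.9, 286.0]
orientation: [0.002, 0.744, 0.668, 0.0]
ft_force: [0.8, 0.7, -0.4]
grip_width: 0.914
grip_force: 0.0
```

Run:
```python
from rig import robot,optics
from h import *
for n in("side","scene"):
    f=optics.grab_frame(n)
    P=cloud(f);H=hsv(f)
    m=(f["range_z"]>0)&(abs(H[...,0].astype(int)-110)<12)&(H[...,1]>150)&(P[...,2]>75)&(P[...,2]<140)&(P[...,0]>400)&(abs(P[...,1])<400)
    k,L=cv2.connectedComponents(m.astype(np.uint8))
    for i in range(1,k):
        if (L==i).sum()>40: q=P[L==i];t=q[q[:,2]>np.percentile(q[:,2],95)-5];print(n,((t.min(0)+t.max(0))/2).round(1))
cv2.imwrite("pics/s6.png",cv2.resize(f["color"][100:310,90:410,::-1],(800,525)))
```

```text
side [556.1 -19.4  85.2]
side [ 440.7 -210.1  122.5]
side [ 432.7 -283.6  122.3]
scene [ 440.8 -209.7  122.8]
scene [ 434.3 -282.1  122.2]
scene [558.8 -19.4  85.4]
```

View pics/s6.png

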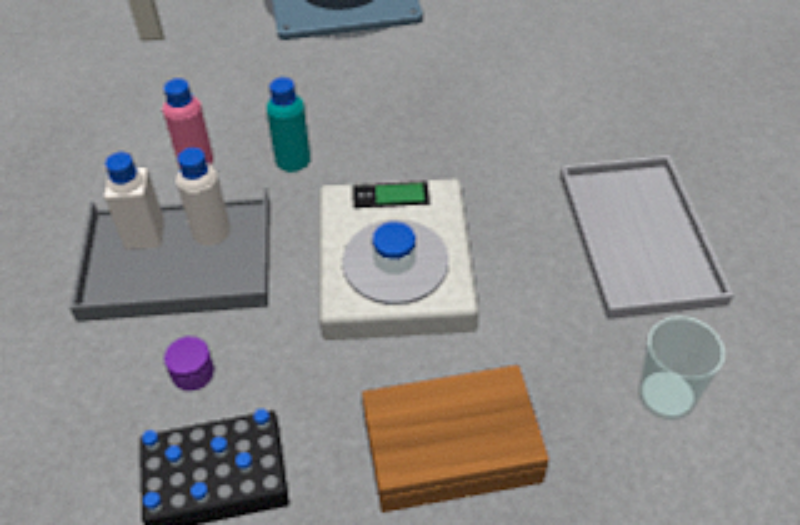

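Everything stands where it should: both bottles are back within 2 mm (135,205 and 205,200), the jar is on the pan (394,245), the tray is empty, and the bystanders are unmoved.

```bash
python3 -c "
from rig import robot
print(robot.hand_in())"
```

```text
the job is handed in; nothing more can be done
None
```

Job handed in at about 43 s of the 128 s allowed: the jar stands upright on the pan within 2 mm of its centre, and both bottles are back upright within about 2 mm of where they started.

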